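# Pull the peg tub up to the shelf's front rail and snap it shut

## Task

The green peg tub has wandered to the back of the shelf with its lid ajar. Hook your fingertips behind its far lip and drag it towards you until it beds squarely and firmly, but gently, against the shelf's front rail, neither rammed into it nor tipped up, and press its lid down with measured force until it snaps fully shut. Leave the tub standing there at the rail, and leave the jug, spray bottle, scraper and clip of pegs where they are.

Things in the scene. Friction and masses are not known exactly. Their poses are not given: they have to be found in the camera images.
- shelf: White painted plywood shelf above a small washing machine, board 920 mm wide, top face 50 mm above the robot's base plane. Origin on the top face, x to the back, y along it, z up. Near its front edge a rigid wooden rail runs along y, 22 mm thick, 40 mm high, 900 mm long. Screwed on by hand, its back face lies anywhere from x = -12 to +12 mm: not measured, to be felt. Back board at x = 330 mm.
- tub: Green plastic peg tub, a rectangular box 85 mm high, loose on the shelf, too wide to grasp; 0.6 to 0.95 kg, friction on the board 0.5 to 0.7. Origin: centre of its underside. x points to its far side (hinge side), z up. Walls 134 mm (x) by 184 mm (y) outside; round the top 25 mm runs a lip band with vertical faces, 140 by 190 mm. Pulled off-centre by one point it swings round.
- tub_lip (a point): Middle of the vertical far face of the tub's lip band, 12 mm below the rim, 73 mm above the shelf board; at (70, 0, 73) mm in the tub's frame, same axes. At least 70 mm of free shelf lies behind it.
- tub_front (a point): Point on the middle of the tub's near wall (the face that comes to rest on the rail's back face), 16 mm above the board; at (-67, 0, 16) mm in the tub's frame, same axes.
- lid (a joint): The tub's flip-top lid, hinged along the far rim: 0 shut, growing (rad) as its near edge rises. Starts ajar at 0.2 to 0.35 and stays where it is left. A nose under the front tab must be pressed over a bead on the tub's near wall: it meets the bead at about 0.08 rad, needs some 5 to 9 N straight down on the tab to pass it at about 0.04, then snaps to 0 and is held there, standing rigidly on the rim.
- lid_tab (a point): Top face of the thumb tab (52 mm wide, 14 mm deep) in the middle of the lid's near edge; moves with the lid. Lid shut: at (-72, 0, 91) mm in the tub's frame. The lid is a 5 mm plate, 136 by 190 mm, turning about an axis at (64, y, 85.5) mm in the tub's frame, with a 3 mm raised panel that ends 15 mm short of its near edge.
- jug: Closed blue plastic detergent jug, 150 by 95 mm, 232 mm high, about 1.3 kg, upright on the shelf beside the tub. Origin: centre of its underside. Not to be moved.
- spray: White stain-remover spray bottle, 74 mm across, 221 mm high, upright on the shelf beside the tub. Origin: centre of its underside. Not to be moved.
- scraper: Aluminium lint scraper lying flat on the shelf, T-shaped, 150 by 100 mm, 12 mm thick. Origin: underside, middle. Not to be moved.
- clip: Spring clip gripping three yellow clothes pegs, lying flat on the shelf, 90 by 42 mm, 20 mm high. Origin: underside, middle. Not to be moved.

How it is judged:
By the outcome, as a careful person would: the job done as asked, in the order asked, and still so for the second after the job is handed in, with the robot touching nothing.
It also fails if it takes over 67 s, if anything falls off the work surface, if the arm or the gripper's body presses on something with over 40 N, if the wrist force passes 120 N, or if a joint passes its speed limit or range.

## Robot

A 6-joint arm with a two-finger parallel gripper is mounted at the origin on the work surface. World frame = base frame: x ahead of the robot, y to its left, z up, the work surface at z = 0. Lengths are in m, angles in degrees, forces in N, time in s.
With the tool pointing down it reaches from about 0.25 to 0.725 m from the base axis. Payload 9.7 kg.
Tool frame: the origin (TCP) lies on the centre line of the jaws, within the pads' length; the fingertips stand tip_reach ahead of it and the grasp point (between the pads) lies 2 mm behind it (tip_reach is the distance from the TCP to the fingertips, in m); z points along the fingers, y is the direction in which the jaws open and shut (so a half turn about z gives the same grasp; the last joint's range is limited). The gripper opens to 85 mm and grips with 20 to 120 N. Pads are 22 mm wide; open, the fingers measure 114 mm over their backs; the gripper's body (76 mm by 85 mm) begins 54 mm behind the grasp point. The pads swing forward as they close: fully open they stand 13 mm farther back than shut.
Start: joints at [72.193, 4.979, 10.078, 95.1, 0, 90], TCP at [0.168, 0.524, 0.217] pointing down, gripper open.
Joint ranges: [-179.16, 179.16], [-48.56, 103.87], [-65.8, 70.77], [-126.05, 130.52], [-82.76, 87.17], [-180, 180]. Speed limits (degrees/s): [127.2, 127.2, 147.25, 180, 180, 180].

## Interface

Orientations are given as [roll, pitch, yaw] about the fixed x, y, z axes, in that order (R = Rz(yaw) Ry(pitch) Rx(roll)).
In Python, from workcell import get_obs, camera, calibration, job_done, tip_reach gives the robot as it stands.
- The arm moves only by the tool apply_moves, never from a script. Its argument "rows" is a list of rows, each a list of 7 numbers: the shift along the world's x, y, z in mm, then the turn, a rotation vector about the world's x, y, z in degrees, then the closure, from 0 (fully open) to 1 (shut). A call has 1 to 20 rows; each row shifts and turns the commanded pose from where the row before left it; what a row does not reach is not made up. A row lasts 1/8 s, in which the tool goes at most 62.5 mm and 10.7 degrees, less where a joint would pass 70% of its speed; a pose out of reach is approached as far as the arm can. A call with a gripper value outside its range is refused whole. The fingers move at their own pace and stop on an object; "grip_force" is the grip in N (left out, the last holds). Time passes only in rows, so rows that do not move let the fingers close. It gives the time, the measured TCP pose, the force and the opening at its end, in the units of the state.
- get_obs(): the state, without advancing time (a new reading comes with each control period).
- camera(name): name is "scene" or "top"; returns the picture (400x640x3 uint8, red, green, blue); there is no depth.
- calibration(name): a dict with "intrinsics" (3x3 intrinsics, pixels), "T" (4x4, takes a point from camera to world coordinates). Camera axes: x right, y down, z forward; pixel columns grow to the right and rows downward; lengths in m; the calibration is good to about 2 mm. A picture is of the moment at which its call begins. calibration takes no time and is no camera call.
- job_done(): hands the job in, once; it reports no verdict.
The state is a dict: "time": time; "q": joint angles; "qd": joint speeds; "joint_efforts": joint torques, N m; "ee_pos": TCP position; "tcp_rot": TCP orientation; "wrist_force": force on the tool from outside, world axes, zero at the start; "torque": the same for the moment, N m; "opening": finger opening in m.
Only numpy, scipy, OpenCV 4.12 (cv2) and the standard library are available. Lean on these libraries where they do the work, as an engineer would, in place of code of your own. Each camera call takes 0.05 s, during which the arm holds its last target.

## Working session

There is one attempt and no reset: what is moved stays moved. The work goes in short steps, Python scripts to look and compute and a tool call to move; the robot and the scene stay as the last step left them, time stands still between calls to the robot, and variables do not carry over. Pictures are saved under pics/ and viewed, and the job is handed in when it is done.

Besides the shell and the picture viewer there is one more tool, called after "Request:" as a command line: name --pt "numbers of a row" for each row, then --argument value for the rest. apply_moves: Moves the arm, as the interface text tells. Its arguments: {"type":"object","properties":{"rows":{"type":"array","items":{"type":"array","items":{"type":"number"}}},"grip_force":{"type":"number"}},"required":["rows"]}

```bash
mkdir -p pics; ls; python3 - <<'E'
from workcell import *
import cv2,numpy as np
np.set_printoptions(precision=4,suppress=True)
print(get_obs(),tip_reach)
for n in("scene","top"):
    cv2.imwrite(f"pics/{n}0.png",camera(n)[:,:,::-1]); print(n,calibration(n))
E
```

```text
pics
{'time': 0.0, 'q': array([72.1919,  5.0102, 10.0343, 95.0985,  0.0012, 90.0004]), 'qd': array([ 0.055 ,  0.1161, -0.0429,  0.0404, -0.0192,  0.038 ]), 'joint_efforts': array([ -0.0011, -52.0381,  46.4809,   0.0163,  -0.0002,  -0.    ]), 'ee_pos': array([0.1681, 0.5234, 0.2159]), 'tcp_rot': array([-179.9256,   -0.0012,  162.1916]), 'wrist_force': array([0.1234, 0.4933, 0.1067]), 'torque': array([-0.016 , -0.0297,  0.0101]), 'opening': 0.08554237974231749} 0.017
scene {'intrinsics': array([[397.231 ,   0.    , 316.3839],
       [  0.    , 397.231 , 205.9034],
       [  0.    ,   0.    ,   1.    ]]), 'T': array([[-0.2325,  0.5982, -0.7669,  1.4208],
       [ 0.9725,  0.1514, -0.1768,  0.2287],
       [ 0.0104, -0.787 , -0.6169,  0.8316],
       [ 0.    ,  0.    ,  0.    ,  1.    ]])}
top {'intrinsics': array([[510.7285,   0.    , 327.8291],
       [  0.    , 510.7285, 194.71  ],
       [  0.    ,   0.    ,   1.    ]]), 'T': array([[ 0.0155, -0.9965,  0.0817,  0.4449],
       [-0.9999, -0.0148,  0.0086, -0.    ],
       [-0.0073, -0.0819, -0.9966,  1.6061],
       [ 0.    ,  0.    ,  0.    ,  1.    ]])}
```

View pics/scene0.png

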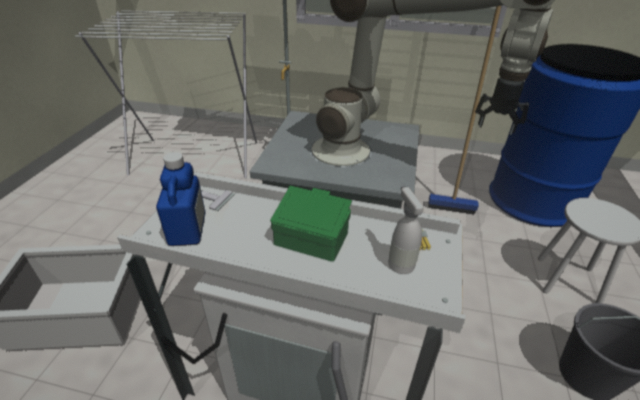

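View pics/top0.png

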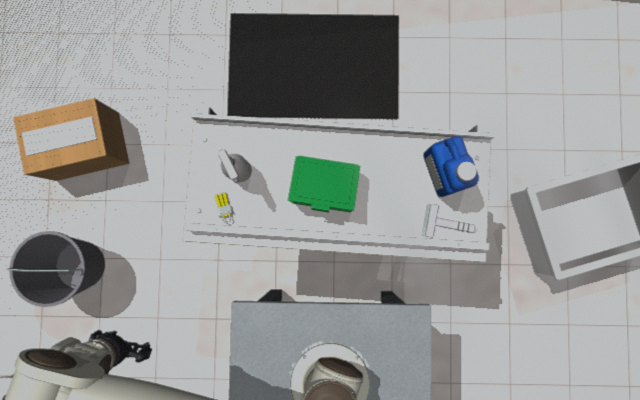

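The scene view shows the tub mid-shelf at about (312,222). In the top view it is at about (325,183), with its tab at (322,209), the spray bottle at (233,165), the jug at (452,167) and the rail near row 240. I'll zoom in to measure.

```bash
python3 - <<'E'
import cv2
a=cv2.imread("pics/top0.png")[105:265,180:500]; cv2.imwrite("pics/top0z.png",cv2.resize(a,(800,400),interpolation=cv2.INTER_CUBIC))
a=cv2.imread("pics/top0.png")[145:245,280:380]; cv2.imwrite("pics/top0t.png",cv2.resize(a,(600,600),interpolation=cv2.INTER_CUBIC))
a=cv2.imread("pics/scene0.png")[170:270,250:370]; cv2.imwrite("pics/sc0t.png",cv2.resize(a,(720,600),interpolation=cv2.INTER_CUBIC))
E
```

```text
(no output)
```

View pics/top0z.png

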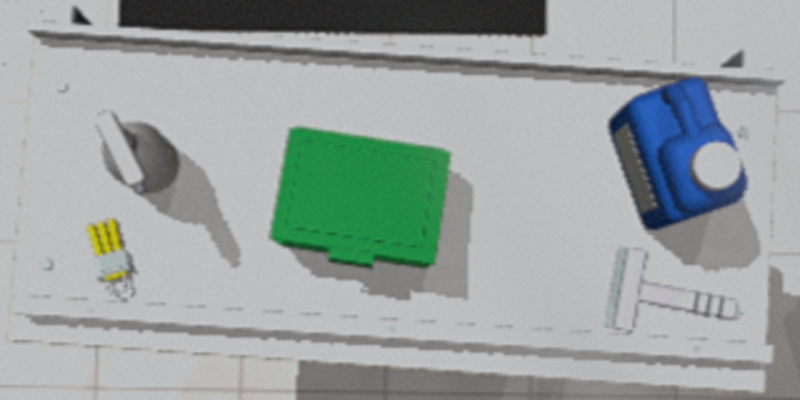

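View pics/top0t.png

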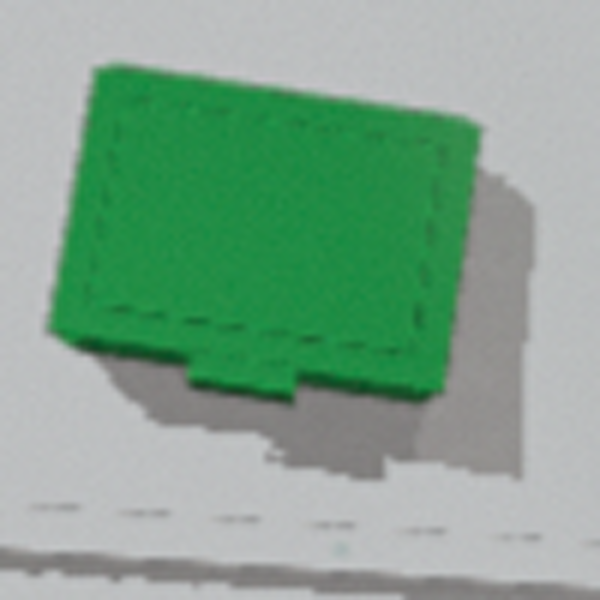

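View pics/sc0t.png

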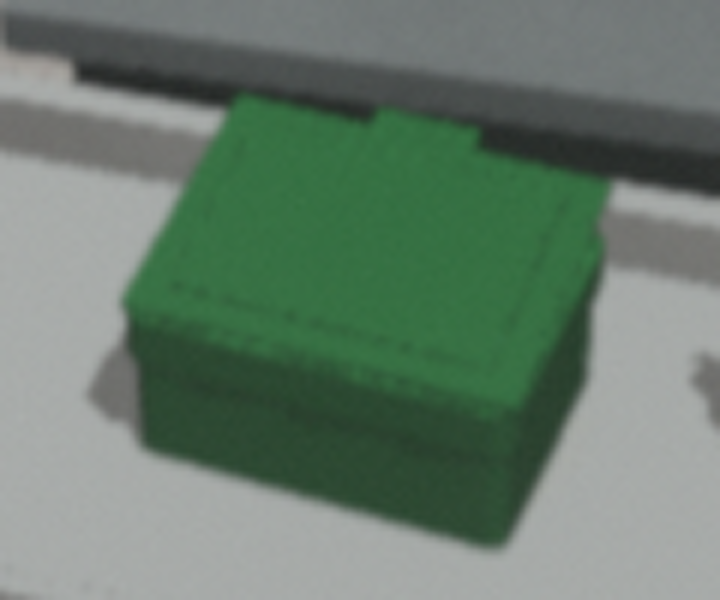

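```bash
cat > h.py <<'E'
import numpy as np, cv2
from scipy.optimize import least_squares
from workcell import *
np.set_printoptions(precision=4,suppress=True)
CAL={n:calibration(n) for n in("scene","top")}
def proj(n,P):
    K,T=CAL[n]["intrinsics"],CAL[n]["T"]; p=(np.atleast_2d(P)-T[:3,3])@T[:3,:3]
    p=p@K.T; return p[:,:2]/p[:,2:]
def back(n,uv,z):
    K,T=CAL[n]["intrinsics"],CAL[n]["T"]; uv=np.atleast_2d(uv)
    d=np.c_[uv,np.ones(len(uv))]@np.linalg.inv(K).T@T[:3,:3].T
    return T[:3,3]+d*((z-T[2,3])/d[:,2:])
def lid(p,a):
    c,s=np.cos(a),np.sin(a); x,y,z=p[0]-64,p[1],p[2]-85.5
    # near edge (x<0) rises with a
    return np.array([64+c*x+s*z,y,85.5-s*x+c*z])
def tubw(p,x,y,yaw):
    c,s=np.cos(yaw),np.sin(yaw); p=np.asarray(p)/1e3
    return np.array([x+c*p[0]-s*p[1],y+s*p[0]+c*p[1],0.05+p[2]])
E
python3 - <<'E'
from h import *
T=lambda u,v:((u+.5)/6-.5+280,(v+.5)/6-.5+145)
S=lambda u,v:((u+.5)/6-.5+250,(v+.5)/6-.5+170)
Z=lambda u,v:((u+.5)/2.5-.5+180,(v+.5)/2.5-.5+105)
obs=[("top",T(50,328),(-65,95,91),1),("top",T(447,375),(-65,-95,91),1),("top",T(97,66),(71,95,91),1),("top",T(481,123),(71,-95,91),1),
("top",T(189,378),(-79,26,91),1),("top",T(297,393),(-79,-26,91),1),
("scene",S(145,450),(67,-92,0),0),("scene",S(500,548),(67,92,0),0),("scene",S(125,302),(71,-95,91),1),("scene",S(515,408),(71,95,91),1),
("scene",S(237,94),(-65,-95,91),1),("scene",S(612,182),(-65,95,91),1),("scene",S(378,104),(-79,-26,91),1),("scene",S(482,128),(-79,26,91),1)]
def f(q): return np.concatenate([proj(n,tubw(lid(p,q[3]) if l else p,*q[:3]))[0]-uv for n,uv,p,l in obs])
r=least_squares(f,[.43,0,-.05,.3],x_scale=[.01,.01,.01,.05],loss='soft_l1'); print(r.x,np.degrees(r.x[2]));print(r.fun.reshape(-1,2))
for nm,z,pts in(("dash",.05,[(35,298),(740,342)]),("dash",.09,[(35,298),(740,342)]),("darktop .09",.09,[(30,315),(770,348)]),("front edge",.05,[(10,341),(765,389)]),("front edge",.09,[(10,341),(765,389)]),("screws",.05,[(62,88),(47,264),(743,132),(697,348)]),("backboard",.05,[(40,42),(775,82)]),("corner",.05,[(770,345)]),("corner.09",.09,[(30,315),(770,348)]),("spray base",.05,[(155,160)]),("jug",.28,[(717,165)])):
    w=back("top",[Z(*p) for p in pts],z); print(nm,w[:,:2].tolist(), np.degrees(np.arctan2(w[-1,0]-w[0,0],-(w[-1,1]-w[0,1]))))
E
```

```text
[ 0.5951  0.0245 -0.1313  0.2244] -7.5255054931847605
[[-0.6875  0.2345]
 [-0.1795  2.2159]
 [-0.6429 -0.4343]
 [ 0.2131 -0.4995]
 [-0.4462  0.1812]
 [-0.1456  0.3784]
 [-1.2602 -0.7364]
 [ 0.8837  0.2223]
 [-1.6746  0.7057]
 [ 0.1545  0.7458]
 [-0.5427 -0.159 ]
 [-0.088  -0.094 ]
 [-0.0982 -0.1093]
 [-0.3129 -0.153 ]]
dash [[0.47720154798532644, 0.4208209884934699], [0.43709009409051647, -0.4365848462082421]] -2.6784779239146497
dash [[0.4763721387635742, 0.4100024417914625], [0.43729177272056263, -0.4253632857991884]] -2.6784779239146492
darktop .09 [[0.4561400754589836, 0.4152017918569475], [0.43079183928028253, -0.4606092650347829]] -1.6578251812290699
front edge [[0.4245272560659724, 0.4493507430812362], [0.38103176026456753, -0.4662410282984045]] -2.7198105696054857
front edge [[0.425051869628898, 0.4377988227287155], [0.38267445041096454, -0.454257138775974]] -2.7198105696054804
screws [[0.7368009947988348, 0.3969842216474144], [0.5189028457216263, 0.40766537901998434], [0.6939368214383448, -0.44235771823072784], [0.4290444551684498, -0.38456726080673714]] -21.4933502586479
backboard [[0.7941253345715672, 0.42634362768593476], [0.7566594838172944, -0.4821920075461684]] -2.3614038534171646
corner [[0.4340354830455375, -0.4727972241264016]] 180.0
corner.09 [[0.4561400754589836, 0.4152017918569475], [0.43079183928028253, -0.4606092650347829]] -1.6578251812290699
spray base [[0.6488360402933626, 0.2792807678713592]] 180.0
jug [[0.6219585728933722, -0.3496044930878532]] 180.0
```

Fit: tub at (0.595, 0.0245), yaw −7.5°, lid about 0.22 rad, residuals mostly under 1 px. The shelf's yaw is about −2.7° and the rail's back face is near x≈0.459 in front of the tub. I'll cross at height, keeping clear of the spray bottle.

Request:
apply_moves --pt "0 0 40 0 0 0 0" --pt "25 -30 40 0 0 1 0" --pt "30 -45 40 0 0 1 0" --pt "30 -45 0 0 0 1 0" --pt "30 -45 0 0 0 1 0" --pt "30 -45 0 0 0 1 0" --pt "30 -45 0 0 0 1 0" --pt "30 -45 0 0 0 1 0" --pt "30 -45 0 0 0 1 0" --pt "30 -45 0 0 0 1 0" --pt "20 -30 0 0 0 1 0" --pt "0 0 0 0 0 0.3 0"

```text
time: 1.6
ee_pos: [0.4519, 0.105, 0.333]
tcp_rot: [-180.0, -0.1, 172.3]
wrist_force: [0.2, 0.6, 0.6]
opening: 0.0854
```

```bash
python3 -c "
from h import *
print(get_obs())"
```

```text
{'time': 1.6, 'q': array([ 13.0913,  -2.2669,  16.0367, 108.3852,  -0.0131,  20.7799]), 'qd': array([ 3.0062, -1.1154, -0.392 ,  0.6067,  0.6532,  0.1008]), 'joint_efforts': array([ -1.9273, -40.5346,  43.9178,  -0.1992,  -0.1935,  -0.5494]), 'ee_pos': array([0.4519, 0.105 , 0.333 ]), 'tcp_rot': array([-179.9588,   -0.0717,  172.3113]), 'wrist_force': array([0.1608, 0.64  , 0.6257]), 'torque': array([0.0269, 0.0084, 0.011 ]), 'opening': 0.08536696250067967}
```

Request:
apply_moves --pt "30 -12 0 0 0 0 0" --pt "40 -16 0 0 0 0 0" --pt "40 -16 0 0 0 0 0" --pt "40 -16 0 0 0 0 0" --pt "40 -16 0 0 0 0 0" --pt "30 -12 -10 0.3 2.5 0 0" --pt "21 -6 -23 0.3 2.5 0 0" --pt "0 0 -25 0.3 2.5 0 0" --pt "0 0 -25 0.3 2.4 0 0" --pt "0 0 0 0 0 0 0" --pt "0 0 0 0 0 0 0"

```text
time: 2.98
ee_pos: [0.6898, 0.0137, 0.2535]
tcp_rot: [-179.9, -9.5, 172.5]
wrist_force: [-0.5, -0.5, 1.1]
opening: 0.0853
```

```bash
python3 -c "
from h import *
print(get_obs())
for n in ('scene','top'): cv2.imwrite(f'pics/{n}1.png',camera(n)[:,:,::-1])
a=cv2.imread('pics/scene1.png')[120:280,230:430];cv2.imwrite('pics/scene1z.png',cv2.resize(a,(750,600),interpolation=cv2.INTER_CUBIC))
a=cv2.imread('pics/top1.png')[125:245,260:400];cv2.imwrite('pics/top1z.png',cv2.resize(a,(700,600),interpolation=cv2.INTER_CUBIC))
"
```

```text
{'time': 2.975, 'q': array([  0.5858,  45.4709,  68.5868, 122.529 ,   1.2725,   7.963 ]), 'qd': array([-0.0539, -0.5022,  0.4168, -0.0671, -0.0576, -0.1004]), 'joint_efforts': array([  0.0047, -81.8174,  38.3488,   1.583 ,   0.0722,   0.0024]), 'ee_pos': array([0.6898, 0.0137, 0.2535]), 'tcp_rot': array([-179.9442,   -9.4978,  172.5134]), 'wrist_force': array([-0.4503, -0.5402,  1.0825]), 'torque': array([-0.0587, -0.1322,  0.0326]), 'opening': 0.08530751601086496}
```

View pics/scene1z.png

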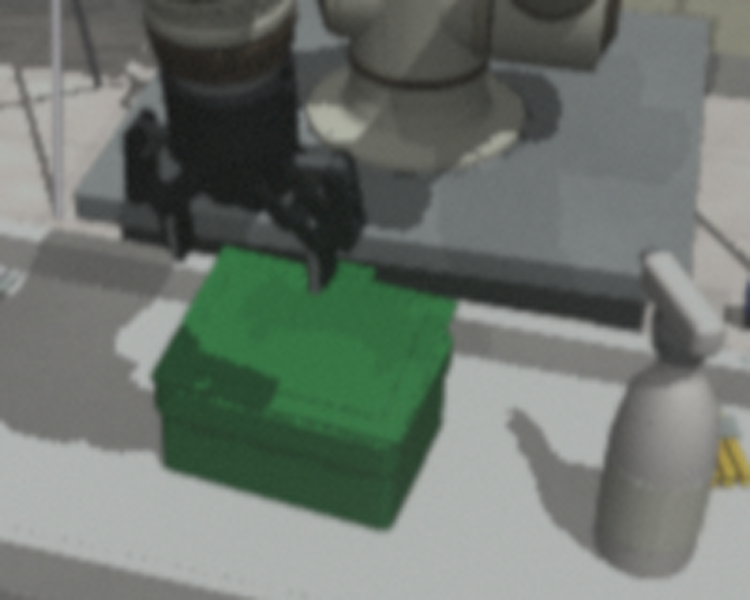

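View pics/top1z.png

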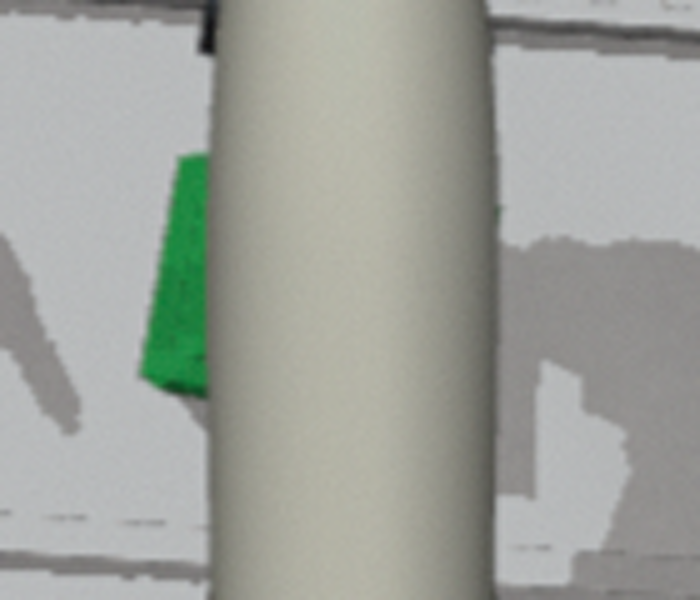

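```bash
python3 -c "
from h import *
from scipy.spatial.transform import Rotation as R
o=get_obs(); M=R.from_euler('xyz',o['tcp_rot'],degrees=True).as_matrix()
print(M)
for zz in (.004,.017,.03):
  for y in (-.0427,.0427):
    p=proj('scene',o['ee_pos']+M@[0,y,zz])[0]; print(zz,y,p,(p-[230,120])*3.75)
"
```

```text
[[-0.9779  0.1302 -0.1637]
 [ 0.1286  0.9915  0.0206]
 [ 0.165  -0.0009 -0.9863]]
0.004 -0.0427 [281.5949 196.9319] [193.4809 288.4946]
0.004 0.0427 [314.2063 204.9071] [315.7738 318.4017]
0.017 -0.0427 [282.1844 200.6112] [195.6916 302.2919]
0.017 0.0427 [314.4864 208.5974] [316.8241 332.2404]
0.03 -0.0427 [282.7626 204.2198] [197.8598 315.8242]
0.03 0.0427 [314.761  212.2152] [317.8538 345.8068]
```

```bash
python3 -c "
import cv2
a=cv2.imread('pics/scene1.png')[155:225,260:340];cv2.imwrite('pics/s1zz.png',cv2.resize(a,(640,560),interpolation=cv2.INTER_NEAREST))
"
```

```text
(no output)
```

View pics/s1zz.png

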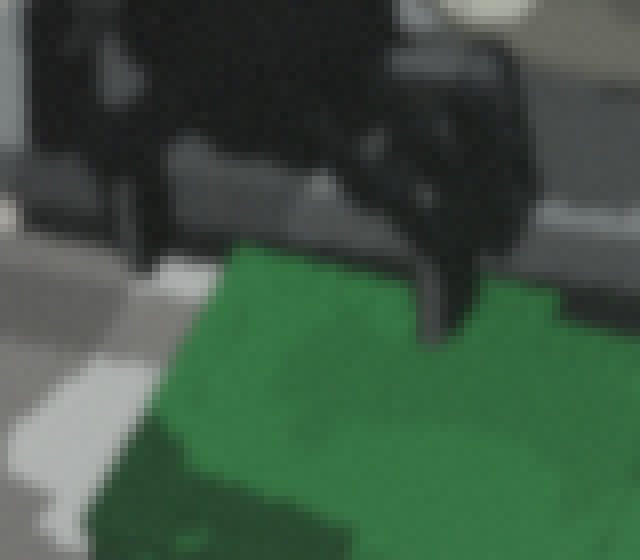

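The right fingertip appears at about (314,198) in the full image, roughly 15–20 mm higher than tip_reach predicts, because the open pads sit back. I'll lower partway, check reach, and look again.

Request:
apply_moves --pt "3 -2 -25 0 0 0 0" --pt "0 0 -25 0 0 0 0" --pt "0 0 -20 0 0 0 0" --pt "0 0 -10 0 0 0 0" --pt "0 0 0 0 0 0 0" --pt "0 0 0 0 0 0 0"

```text
time: 3.82
ee_pos: [0.6931, 0.0114, 0.1718]
tcp_rot: [-179.9, -9.7, 172.5]
wrist_force: [0.8, 0.1, 1.2]
opening: 0.0853
```

```bash
cat > look.py <<'E'
from h import *
import sys
from scipy.spatial.transform import Rotation as R
o=get_obs(); M=R.from_euler('xyz',o['tcp_rot'],degrees=True).as_matrix()
print({k:o[k] for k in('time','q','ee_pos','tcp_rot','wrist_force','opening')})
n=sys.argv[1]; u0,v0,w,h,s=map(int,sys.argv[3:8])
im=camera(n)[:,:,::-1]; cv2.imwrite(f'pics/{sys.argv[2]}.png',cv2.resize(im[v0:v0+h,u0:u0+w],None,fx=s,fy=s,interpolation=cv2.INTER_CUBIC)); cv2.imwrite(f'pics/{sys.argv[2]}_full.png',im)
for zz in (-.013,.004,.017):
  for y in (-.0475,.0475):
   for x in (-.011,.011):
    p=proj(n,o['ee_pos']+M@[x,y,zz])[0]; print(zz,y,x,p,(p-[u0,v0])*s)
E
python3 look.py scene s2 250 150 100 75 8
```

```text
{'time': 3.825, 'q': array([  0.3995,  38.4769,  47.9031, 109.0329,   1.2469,   7.7971]), 'ee_pos': array([0.6931, 0.0114, 0.1718]), 'tcp_rot': array([-179.9196,   -9.6862,  172.4908]), 'wrist_force': array([0.7916, 0.0934, 1.2397]), 'opening': 0.08527310855825136}
-0.013 -0.0475 -0.011 [277.492  221.4238] [219.9361 571.3907]
-0.013 -0.0475 0.011 [281.0709 215.2027] [248.5671 521.622 ]
-0.013 0.0475 -0.011 [312.6267 230.7179] [501.014  645.7433]
-0.013 0.0475 0.011 [315.8127 224.2037] [526.5014 593.6296]
0.004 -0.0475 -0.011 [278.2947 225.7604] [226.3575 606.0835]
0.004 -0.0475 0.011 [281.8194 219.5569] [254.5554 556.4554]
0.004 0.0475 -0.011 [313.0072 235.0518] [504.0573 680.4144]
0.004 0.0475 0.011 [316.1482 228.5593] [529.1858 628.4745]
0.017 -0.0475 -0.011 [278.8953 229.0054] [231.1624 632.0429]
0.017 -0.0475 0.011 [282.3797 222.816 ] [259.0376 582.5276]
0.017 0.0475 -0.011 [313.2916 238.2928] [506.3332 706.3427]
0.017 0.0475 0.011 [316.3992 231.8176] [531.1938 654.5407]
```

View pics/s2.png

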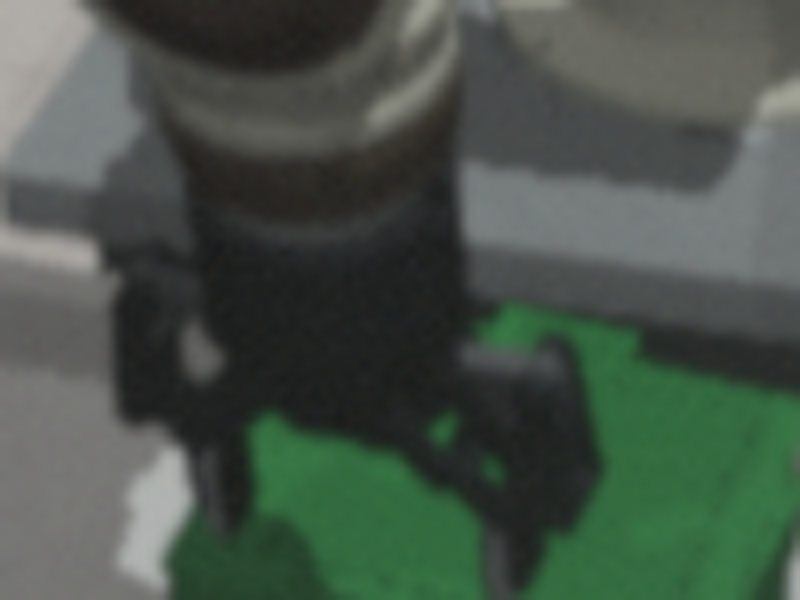

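Request:
apply_moves --pt "10 -1 0 0 0 0 0" --pt "0 0 -8 0 0 0 0" --pt "0 0 -8 0 0 0 0" --pt "0 0 -8 0 0 0 0" --pt "0 0 -6 0 0 0 0" --pt "0 0 0 0 0 0 0"

```text
time: 4.62
ee_pos: [0.7024, 0.0103, 0.1398]
tcp_rot: [-179.9, -9.8, 172.5]
wrist_force: [0.1, 0.5, 0.4]
opening: 0.0856
```

```bash
python3 look.py scene s3 250 170 100 75 8
```

```text
{'time': 4.625, 'q': array([  0.3172,  39.2812,  45.5058, 105.9935,   1.2351,   7.7187]), 'ee_pos': array([0.7024, 0.0103, 0.1398]), 'tcp_rot': array([-179.8989,   -9.8454,  172.4842]), 'wrist_force': array([0.1178, 0.5482, 0.3637]), 'opening': 0.08557639134399807}
-0.013 -0.0475 -0.011 [276.6154 233.2204] [212.9234 505.763 ]
-0.013 -0.0475 0.011 [280.1597 226.904 ] [241.2779 455.2324]
-0.013 0.0475 -0.011 [311.2732 242.7174] [490.1854 581.7393]
-0.013 0.0475 0.011 [314.4367 236.107 ] [515.4934 528.8557]
0.004 -0.0475 -0.011 [277.4243 237.3456] [219.3946 538.7651]
0.004 -0.0475 0.011 [280.9154 231.051 ] [247.3234 488.4078]
0.004 0.0475 -0.011 [311.6702 246.8316] [493.3619 614.6528]
0.004 0.0475 0.011 [314.7894 240.2471] [518.3152 561.9771]
0.017 -0.0475 -0.011 [278.0297 240.4331] [224.2379 563.4648]
0.017 -0.0475 0.011 [281.4812 234.1555] [251.8494 513.2442]
0.017 0.0475 -0.011 [311.9672 249.909 ] [495.7379 639.2723]
0.017 0.0475 0.011 [315.0533 243.3449] [520.4266 586.7595]
```

View pics/s3.png

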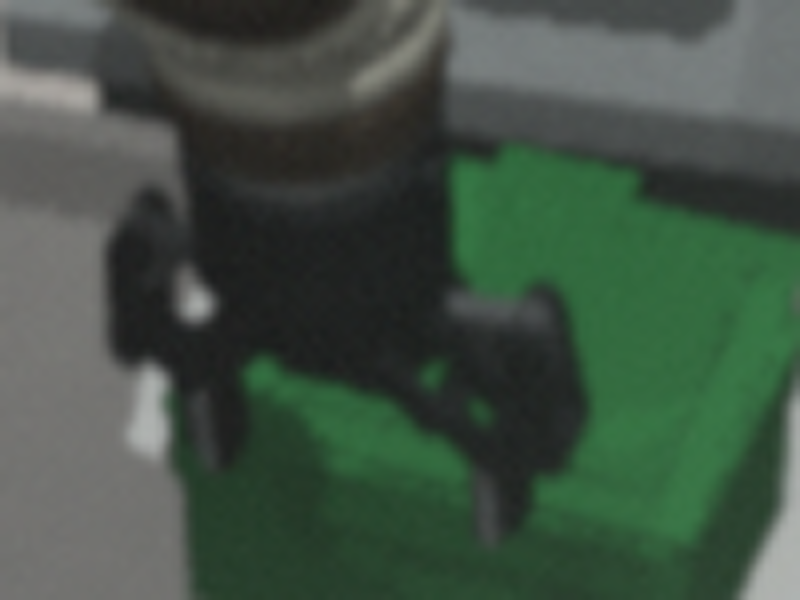

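```bash
python3 - <<'E'
from h import *
from scipy.spatial.transform import Rotation as R
M=R.from_euler('xyz',[-179.93,0,162.19],degrees=True).as_matrix(); e=np.array([.1681,.5234,.2159])
for n,u0,v0 in(('scene',440,60),('top',60,320)):
    im=cv2.imread(f'pics/{n}0.png')[v0:v0+80,u0:u0+100]; im=cv2.resize(im,None,fx=8,fy=8,interpolation=cv2.INTER_CUBIC)
    for zz,c in((-.056,(255,0,0)),(-.013,(0,255,0)),(.004,(0,255,255)),(.017,(0,0,255))):
        for y in(-.0427,.0427):
            a,b=[((proj(n,e+M@[x,y,zz])[0]-[u0,v0]+.5)*8).astype(int) for x in(-.011,.011)]
            cv2.line(im,tuple(map(int,a)),tuple(map(int,b)),c,2)
    cv2.imwrite(f'pics/g_{n}.png',im)
E
```

```text
(no output)
```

View pics/g_scene.png

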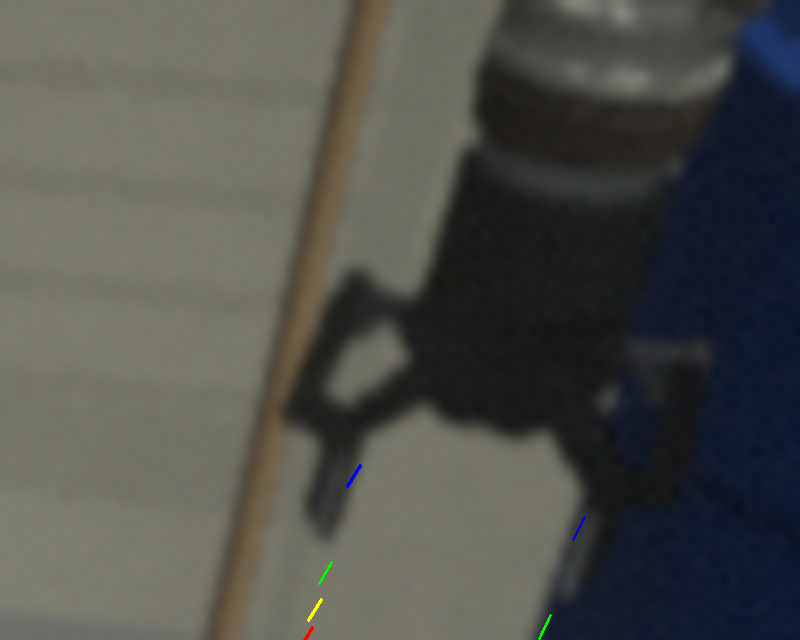

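View pics/g_top.png

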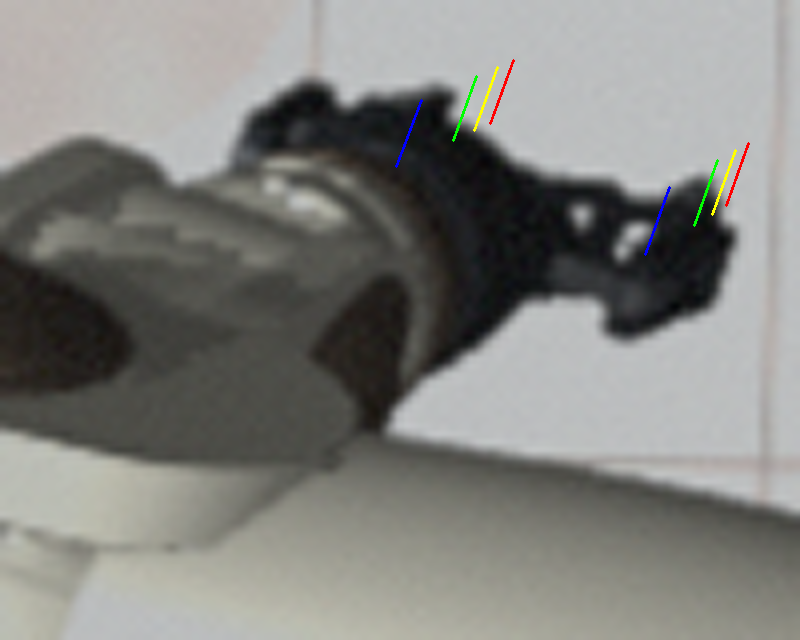

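Tips and body both appear about 30 mm farther back along the tool than the numbers say. I'll settle it by touch on open shelf at y≈-0.155, between the tub and the jug.

Request:
apply_moves --pt "0 0 40 0 0 0 0" --pt "0 -20 20 0 0 0 0" --pt "0 -45 0 0 0 0 0" --pt "0 -50 0 0 0 0 0" --pt "-10 -40 0 0 0 0 0" --pt "-10 -10 -30 0 0 0 0" --pt "0 0 -40 0 0 0 0" --pt "0 0 -30 0 0 0 0" --pt "0 0 -10 0 0 0 0" --pt "0 0 -5 0 0 0 0" --pt "0 0 0 0 0 0 0"

```text
time: 6.05
ee_pos: [0.6833, -0.1547, 0.0864]
tcp_rot: [-179.9, -9.7, 172.5]
wrist_force: [0.4, -0.2, 1.3]
opening: 0.0853
```

```bash
python3 look.py scene s4 180 160 130 90 6
```

```text
{'time': 6.05, 'q': array([-12.3617,  37.5481,  36.9823,  99.1063,  -0.9186,  -4.7854]), 'ee_pos': array([ 0.6833, -0.1547,  0.0864]), 'tcp_rot': array([-179.8992,   -9.7147,  172.4928]), 'wrist_force': array([ 0.3545, -0.238 ,  1.2546]), 'opening': 0.08525670050226551}
-0.013 -0.0475 -0.011 [222.3435 233.3287] [254.0613 439.9722]
-0.013 -0.0475 0.011 [226.3158 227.4619] [277.8951 404.7717]
-0.013 0.0475 -0.011 [253.1719 242.1392] [439.0313 492.8353]
-0.013 0.0475 0.011 [256.8483 236.0186] [461.0899 456.1118]
0.004 -0.0475 -0.011 [223.7037 237.1757] [262.2221 463.0543]
0.004 -0.0475 0.011 [227.6149 231.3272] [285.6896 427.9635]
0.004 0.0475 -0.011 [254.208  245.9773] [445.248 515.864]
0.004 0.0475 0.011 [257.8294 239.8785] [466.9763 479.2709]
0.017 -0.0475 -0.011 [224.7232 240.0594] [268.3394 480.3562]
0.017 -0.0475 0.011 [228.589  234.2253] [291.5338 445.3519]
0.017 0.0475 -0.011 [254.9843 248.8529] [449.9058 533.1175]
0.017 0.0475 0.011 [258.5646 242.7711] [471.3877 496.6266]
```

View pics/s4.png

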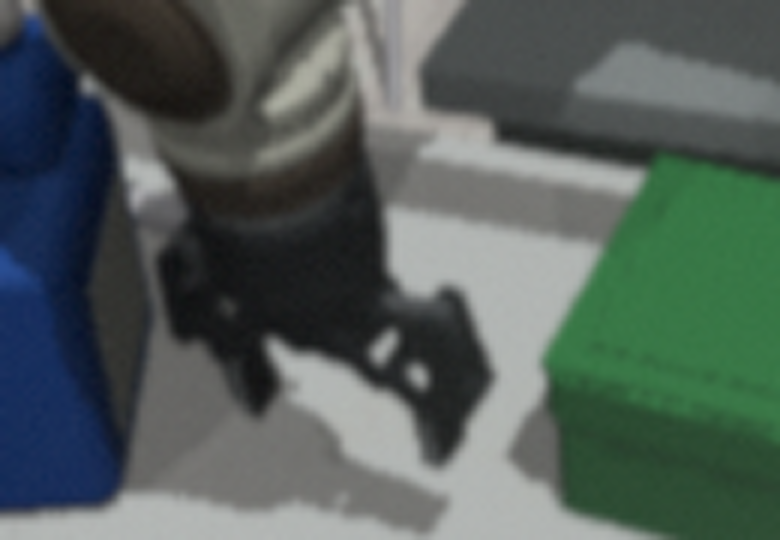

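Request:
apply_moves --pt "0 0 -4 0 0 0 0" --pt "0 0 -4 0 0 0 0" --pt "0 0 -4 0 0 0 0" --pt "0 0 0 0 0 0 0"

```text
time: 6.6
ee_pos: [0.6826, -0.1546, 0.0728]
tcp_rot: [-179.9, -9.8, 172.5]
wrist_force: [-0.7, 1.6, 0.1]
opening: 0.0856
```

Request:
apply_moves --pt "0 0 -3 0 0 0 0" --pt "0 0 -3 0 0 0 0" --pt "0 0 0 0 0 0 0"

```text
time: 6.98
ee_pos: [0.6826, -0.1547, 0.067]
tcp_rot: [-179.9, -9.8, 172.5]
wrist_force: [0.5, 0.3, -0.7]
opening: 0.0855
```

Request:
apply_moves --pt "0 0 -3 0 0 0 0" --pt "0 0 -3 0 0 0 0" --pt "0 0 0 0 0 0 0"

```text
time: 7.35
ee_pos: [0.6826, -0.1546, 0.0609]
tcp_rot: [-179.9, -9.8, 172.5]
wrist_force: [0.0, -0.6, -0.2]
opening: 0.0851
```

Request:
apply_moves --pt "0 0 -3 0 0 0 0" --pt "0 0 -3 0 0 0 0" --pt "0 0 0 0 0 0 0"

```text
time: 7.72
ee_pos: [0.6826, -0.1546, 0.0549]
tcp_rot: [-179.9, -9.8, 172.5]
wrist_force: [-1.0, -0.1, 0.3]
opening: 0.0856
```

Request:
apply_moves --pt "0 0 -3 0 0 0 0" --pt "0 0 -3 0 0 0 0" --pt "0 0 0 0 0 0 0"

```text
time: 8.1
ee_pos: [0.6826, -0.1546, 0.0489]
tcp_rot: [-179.9, -9.8, 172.5]
wrist_force: [0.1, -0.0, 0.0]
opening: 0.0851
```

```bash
python3 look.py scene s5 180 160 130 90 6|head -3
```

```text
{'time': 8.1, 'q': array([-12.371 ,  37.4352,  32.6653,  95.0154,  -0.9167,  -4.7852]), 'ee_pos': array([ 0.6826, -0.1546,  0.0489]), 'tcp_rot': array([-179.9108,   -9.8273,  172.485 ]), 'wrist_force': array([ 0.1054, -0.0233,  0.0309]), 'opening': 0.08505009562445799}
-0.013 -0.0475 -0.011 [224.2656 243.1462] [265.5935 498.8771]
-0.013 -0.0475 0.011 [228.1289 237.274 ] [288.7733 463.6438]
```

View pics/s5.png

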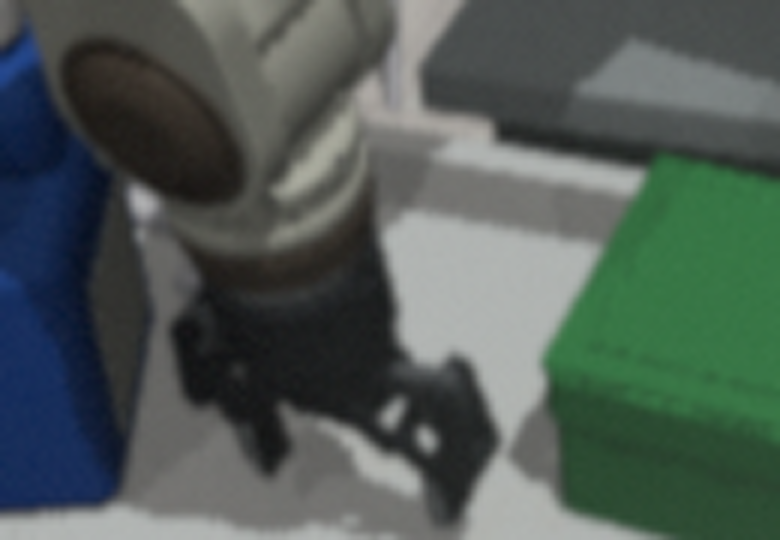

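Request:
apply_moves --pt "0 0 -3 0 0 0 0" --pt "0 0 -3 0 0 0 0" --pt "0 0 0 0 0 0 0"

```text
time: 8.52
ee_pos: [0.6826, -0.1546, 0.0429]
tcp_rot: [-179.9, -9.8, 172.5]
wrist_force: [0.4, 0.8, 0.1]
opening: 0.0852
```

Request:
apply_moves --pt "0 0 -2 0 0 0 0" --pt "0 0 -2 0 0 0 0" --pt "0 0 0 0 0 0 0"

```text
time: 8.9
ee_pos: [0.6827, -0.1546, 0.0391]
tcp_rot: [-179.9, -9.8, 172.5]
wrist_force: [-0.1, -0.7, -0.8]
opening: 0.0855
```

Request:
apply_moves --pt "0 0 -2 0 0 0 0" --pt "0 0 0 0 0 0 0"

```text
time: 9.15
ee_pos: [0.6828, -0.1547, 0.0371]
tcp_rot: [-179.9, -9.8, 172.5]
wrist_force: [0.5, -0.1, -0.3]
opening: 0.0855
```

Request:
apply_moves --pt "0 0 -2 0 0 0 0" --pt "0 0 0 0 0 0 0"

```text
time: 9.4
ee_pos: [0.6827, -0.1546, 0.0351]
tcp_rot: [-179.9, -9.8, 172.5]
wrist_force: [-0.3, -0.1, 0.7]
opening: 0.0855
```

Request:
apply_moves --pt "0 0 -2 0 0 0 0" --pt "0 0 0 0 0 0 0"

```text
time: 9.65
ee_pos: [0.6827, -0.1547, 0.0331]
tcp_rot: [-179.9, -9.8, 172.5]
wrist_force: [0.1, -0.3, 0.2]
opening: 0.0855
```

Request:
apply_moves --pt "0 0 -2 0 0 0 0" --pt "0 0 0 0 0 0 0"

```text
time: 9.9
ee_pos: [0.6827, -0.1547, 0.0311]
tcp_rot: [-179.9, -9.8, 172.5]
wrist_force: [-0.8, 0.1, 0.1]
opening: 0.0852
```

Request:
apply_moves --pt "0 0 -2 0 0 0 0" --pt "0 0 0 0 0 0 0"

```text
time: 10.15
ee_pos: [0.6827, -0.1546, 0.0291]
tcp_rot: [-179.9, -9.8, 172.5]
wrist_force: [0.7, 0.7, -0.2]
opening: 0.0858
```

```bash
python3 look.py scene s6 180 160 130 90 6|head -3
```

```text
{'time': 10.15, 'q': array([-12.3692,  37.5337,  30.6324,  92.8677,  -0.919 ,  -4.7827]), 'ee_pos': array([ 0.6827, -0.1546,  0.0291]), 'tcp_rot': array([-179.9068,   -9.8113,  172.4841]), 'wrist_force': array([ 0.7154,  0.6938, -0.1608]), 'opening': 0.08580441046948913}
-0.013 -0.0475 -0.011 [225.1812 248.2543] [271.0874 529.526 ]
-0.013 -0.0475 0.011 [228.9929 242.3848] [293.9573 494.309 ]
```

View pics/s6.png

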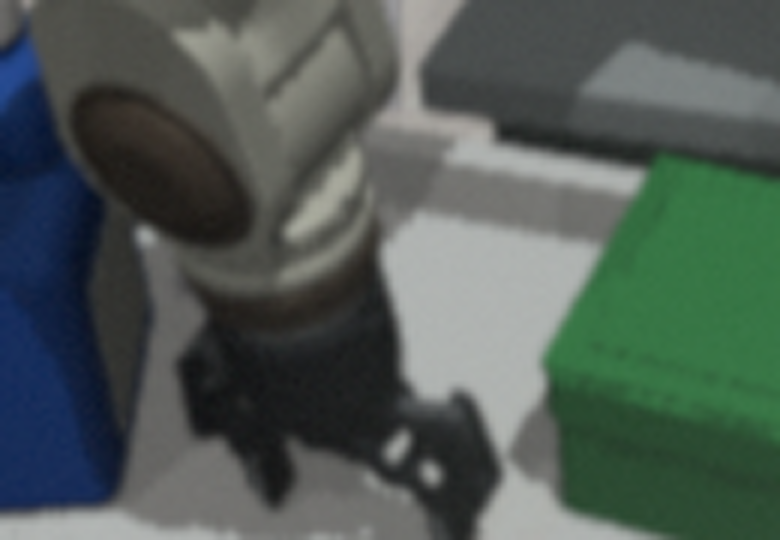

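```bash
python3 - <<'E'
from h import *
for z in(.05,.06,.07): print(z,back('scene',[[180+275/6,160+505/6]],z))
E
```

```text
0.05 [[ 0.6828 -0.203   0.05  ]]
0.06 [[ 0.6922 -0.1974  0.06  ]]
0.07 [[ 0.7017 -0.1919  0.07  ]]
```

Request:
apply_moves --pt "0 0 -2 0 0 0 0" --pt "0 0 0 0 0 0 0"

```text
time: 10.45
ee_pos: [0.6827, -0.1547, 0.0271]
tcp_rot: [-179.9, -9.8, 172.5]
wrist_force: [-0.0, 0.3, 0.2]
opening: 0.0854
```

Request:
apply_moves --pt "0 0 -2 0 0 0 0" --pt "0 0 0 0 0 0 0"

```text
time: 10.7
ee_pos: [0.6827, -0.1546, 0.0251]
tcp_rot: [-179.9, -9.8, 172.5]
wrist_force: [-0.2, -0.5, 0.1]
opening: 0.0852
```

Request:
apply_moves --pt "0 0 -2 0 0 0 0" --pt "0 0 0 0 0 0 0"

```text
time: 10.95
ee_pos: [0.6829, -0.1547, 0.0239]
tcp_rot: [-179.9, -9.8, 172.5]
wrist_force: [0.3, 0.8, 2.6]
opening: 0.0852
```

Contact at TCP z=0.0243, so the open fingertips really lie about 28 mm behind the TCP, which agrees with the image. For a tip height of about 66 mm above the board, the TCP should be at z≈0.087. I'm going back behind the tub.

Request:
apply_moves --pt "0 0 30 0 0 0 0" --pt "0 0 50 0 0 0 0" --pt "0 0 50 0 0 0 0" --pt "0 30 0 0 0 0 0" --pt "3 45 0 0 0 0 0" --pt "3 45 0 0 0 0 0" --pt "3 46 0 0 0 0 0" --pt "0 0 -25 0 0 0 0" --pt "0 0 -20 0 0 0 0" --pt "0 0 -14 0 0 0 0" --pt "0 0 -8 0 0 0 0" --pt "0 0 0 0 0 0 0" --pt "0 0 0 0 0 0 0"

```text
time: 12.58
ee_pos: [0.6921, 0.0112, 0.0872]
tcp_rot: [-179.9, -9.7, 172.5]
wrist_force: [-0.2, -0.1, 0.3]
opening: 0.0849
```

```bash
python3 look.py scene s7 250 170 100 75 8|head -3
```

```text
{'time': 12.575, 'q': array([ 0.3867, 36.0397, 34.8282, 98.4398,  1.2508,  7.7972]), 'ee_pos': array([0.6921, 0.0112, 0.0872]), 'tcp_rot': array([-179.9173,   -9.731 ,  172.4769]), 'wrist_force': array([-0.1827, -0.1215,  0.277 ]), 'opening': 0.08490342924731765}
-0.013 -0.0475 -0.011 [279.1529 245.5162] [233.2235 604.1294]
-0.013 -0.0475 0.011 [282.5339 239.2911] [260.2708 554.3285]
```

View pics/s7.png

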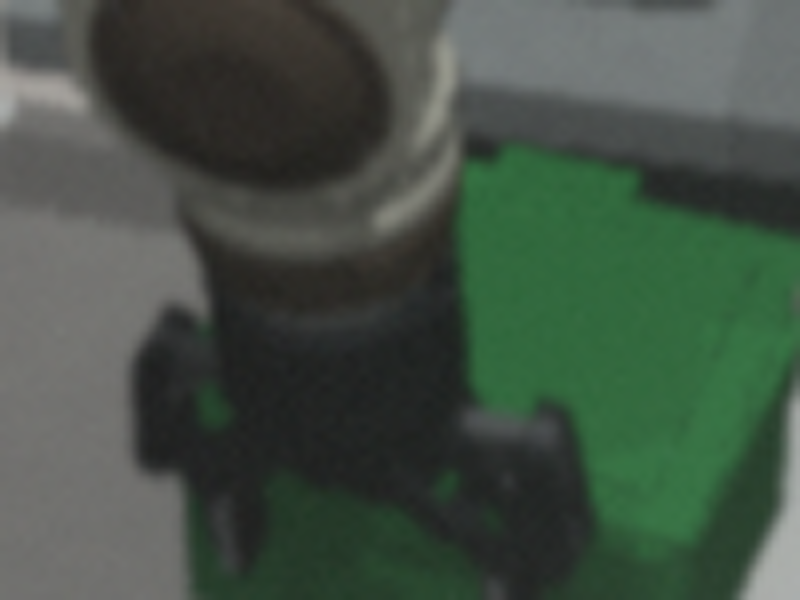

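Request:
apply_moves --pt "-4 0.5 0 0 0 0 0" --pt "-4 0.5 0 0 0 0 0" --pt "-3 0.4 0 0 0 0 0" --pt "-3 0.4 0 0 0 0 0" --pt "0 0 0 0 0 0 0"

```text
time: 13.25
ee_pos: [0.6776, 0.0132, 0.0865]
tcp_rot: [-179.9, -9.8, 172.5]
wrist_force: [-0.3, -0.7, 1.0]
opening: 0.085
```

Request:
apply_moves --pt "-2 0.2 0 0 0 0 0" --pt "-2 0.3 0 0 0 0 0" --pt "0 0 0 0 0 0 0"

```text
time: 13.62
ee_pos: [0.674, 0.0137, 0.0863]
tcp_rot: [-179.9, -9.8, 172.5]
wrist_force: [1.2, 0.7, -0.5]
opening: 0.085
```

Request:
apply_moves --pt "-1 0.1 0 0 0 0 0" --pt "-1 0.2 0 0 0 0 0" --pt "0 0 0 0 0 0 0"

```text
time: 14.0
ee_pos: [0.6719, 0.014, 0.0863]
tcp_rot: [-179.9, -9.8, 172.5]
wrist_force: [3.2, 0.0, -1.4]
opening: 0.0858
```

Request:
apply_moves --pt "-1 0.1 0 0 0 0 0" --pt "-1 0.2 0 0 0 0 0" --pt "0 0 0 0 0 0 0"

```text
time: 14.38
ee_pos: [0.6697, 0.0141, 0.0863]
tcp_rot: [-179.9, -9.8, 172.5]
wrist_force: [3.3, -1.7, -0.6]
opening: 0.0853
```

Request:
apply_moves --pt "-2 0.2 0 0 0 0.2 0" --pt "-2 0.2 0 0 0 0.2 0" --pt "-3 0.2 0 0 0 0.3 0" --pt "-3 0.2 0 0 0 0.3 0" --pt "-3 0.2 0 0 0 0.3 0" --pt "-3 0.2 0 0 0 0.3 0" --pt "-3 0.2 0 0 0 0.3 0" --pt "-3 0.2 0 0 0 0.3 0"

```text
time: 15.38
ee_pos: [0.6476, 0.0158, 0.0863]
tcp_rot: [-179.9, -9.8, 174.7]
wrist_force: [4.1, 0.6, -1.0]
opening: 0.085
```

```bash
python3 look.py scene s8 240 160 130 90 6|head -3; python3 -c "
from h import *
print(get_obs()['torque'],get_obs()['wrist_force'])"
```

```text
{'time': 15.375, 'q': array([ 0.9517, 28.8786, 24.4618, 95.3295,  0.9668,  6.1581]), 'ee_pos': array([0.6476, 0.0158, 0.0863]), 'tcp_rot': array([-179.9054,   -9.7932,  174.703 ]), 'wrist_force': array([ 4.1116,  0.5847, -1.0267]), 'opening': 0.08500563303362979}
-0.013 -0.0475 -0.011 [285.6288 235.5182] [273.773 453.109]
-0.013 -0.0475 0.011 [288.5481 229.5244] [291.2885 417.1462]
[ 0.0116 -0.6338 -0.0815] [ 1.3832  0.4003 -0.8237]
```

View pics/s8.png

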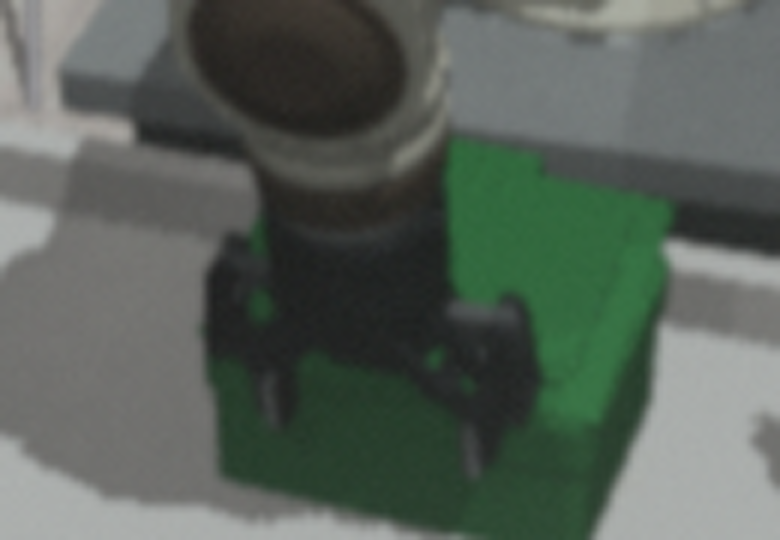

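```bash
python3 -c "
import cv2
a=cv2.imread('pics/s8_full.png')[165:265,265:365];cv2.imwrite('pics/s8b.png',cv2.resize(a,None,fx=6,fy=6,interpolation=cv2.INTER_CUBIC))"
```

```text
(no output)
```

View pics/s8b.png

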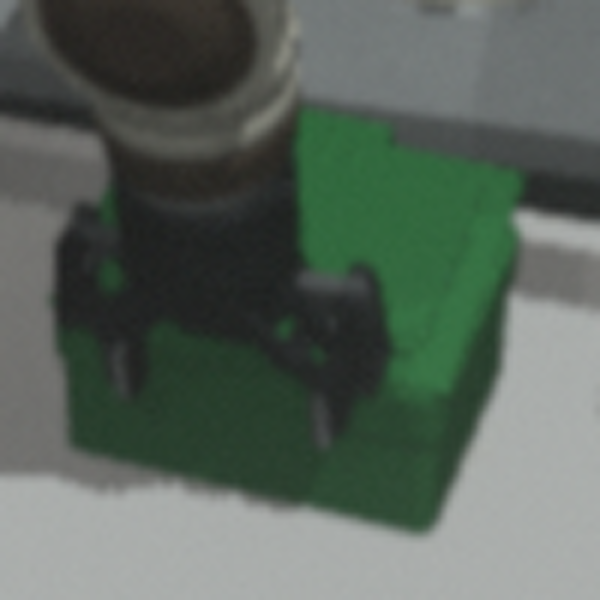

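```bash
cat > fit.py <<'E'
from h import *
def run(obs,x0):
    def f(q): return np.concatenate([proj(n,tubw(lid(p,q[3]) if l else p,*q[:3]))[0]-uv for n,uv,p,l in obs])
    r=least_squares(f,x0,x_scale=[.01,.01,.01,.05],loss='soft_l1'); print(r.x,'yaw',np.degrees(r.x[2])); print(r.fun.reshape(-1,2)); return r.x
E
python3 - <<'E'
from fit import *
S=lambda u,v:((u+.5)/6-.5+265,(v+.5)/6-.5+165)
run([("scene",S(70,448),(67,-92,0),0),("scene",S(428,534),(67,92,0),0),("scene",S(448,396),(71,95,91),1),("scene",S(523,173),(-65,95,91),1),("scene",S(390,126),(-79,26,91),1)],[.57,.02,-.1,.22])
E
```

```text
[ 0.5691  0.0229 -0.0755  0.2078] yaw -4.3252713928660445
[[-0.9638 -0.1048]
 [ 1.0365 -0.1078]
 [-0.2543  0.0812]
 [ 0.0498  0.0768]
 [ 0.1709 -0.0662]]
```

Request:
apply_moves --pt "-3 0.2 0 0 0 0.3 0" --pt "-3 0.2 0 0 0 0.3 0" --pt "-3 0.2 0 0 0 0.3 0" --pt "-3 0.2 0 0 0 0.3 0" --pt "-3 0.2 0 0 0 0.3 0" --pt "-3 0.2 0 0 0 0.3 0" --pt "-3 0.2 0 0 0 0.3 0" --pt "-2 0.1 0 0 0 0.3 0" --pt "-2 0.1 0 0 0 0.2 0" --pt "-1 0 0 0 0 0 0"

```text
time: 16.68
ee_pos: [0.6218, 0.0174, 0.0864]
tcp_rot: [-179.9, -9.8, 177.3]
wrist_force: [3.9, 0.6, 0.1]
opening: 0.0857
```

```bash
python3 look.py scene s9 255 150 110 100 6|head -1; python3 -c "
from h import *
print(get_obs()['torque'],get_obs()['wrist_force'])"
```

```text
{'time': 16.675, 'q': array([ 1.3224, 25.0006, 19.1655, 93.9348,  0.5883,  3.9716]), 'ee_pos': array([0.6218, 0.0174, 0.0864]), 'tcp_rot': array([-179.9035,   -9.787 ,  177.2922]), 'wrist_force': array([3.9057, 0.5683, 0.1356]), 'opening': 0.08572881134957774}
[ 0.0696 -0.801  -0.1071] [ 2.9132  0.5204 -0.629 ]
```

View pics/s9.png

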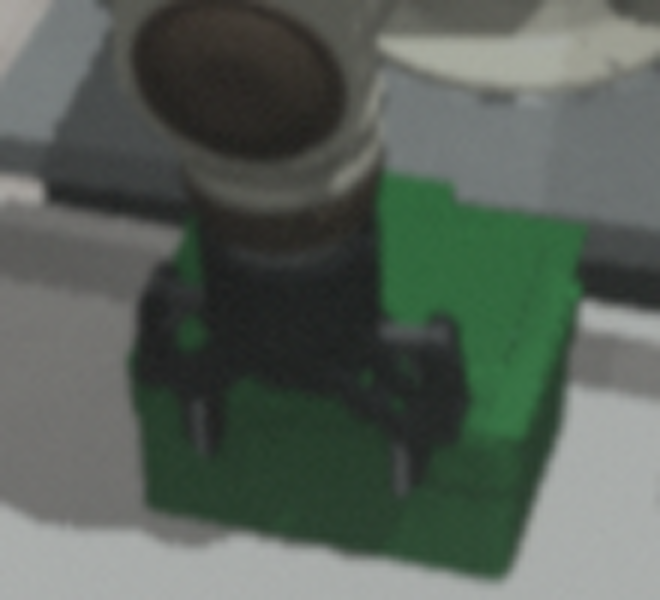

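Request:
apply_moves --pt "-2 0.1 0 0 0 0 0" --pt "-2 0.1 0 0 0 0 0" --pt "-2 0.1 0 0 0 0 0" --pt "-2 0.1 0 0 0 0 0" --pt "-1 0 0 0 0 0 0" --pt "-1 0.1 0 0 0 0 0"

```text
time: 17.48
ee_pos: [0.6118, 0.0179, 0.0864]
tcp_rot: [-179.9, -9.8, 177.3]
wrist_force: [4.3, -0.9, -0.2]
opening: 0.0852
```

Request:
apply_moves --pt "-1 0 0 0 0 0 0" --pt "-1 0.1 0 0 0 0 0"

```text
time: 17.73
ee_pos: [0.6098, 0.018, 0.0864]
tcp_rot: [-179.9, -9.8, 177.3]
wrist_force: [4.4, -1.1, 0.3]
opening: 0.0856
```

Request:
apply_moves --pt "-1 0 0 0 0 0 0" --pt "-1 0.1 0 0 0 0 0"

```text
time: 17.98
ee_pos: [0.6078, 0.0181, 0.0863]
tcp_rot: [-179.9, -9.8, 177.3]
wrist_force: [4.3, -0.3, 0.4]
opening: 0.0857
```

Request:
apply_moves --pt "-1 0 0 0 0 0 0"

```text
time: 18.1
ee_pos: [0.6067, 0.0182, 0.0863]
tcp_rot: [-179.9, -9.8, 177.3]
wrist_force: [3.2, 0.3, 0.4]
opening: 0.0855
```

```bash
python3 -c "
from h import *
o=get_obs();print(o['torque'],o['wrist_force'],o['ee_pos'])"
```

```text
[-0.021  -0.9348  0.0368] [3.2363 0.2532 0.3528] [0.6067 0.0182 0.0863]
```

Request:
apply_moves --pt "-1 0 0 0 0 0 0" --pt "-0.5 0 0 0 0 0 0"

```text
time: 18.35
ee_pos: [0.6052, 0.0181, 0.0863]
tcp_rot: [-179.9, -9.8, 177.3]
wrist_force: [4.8, 0.6, -0.5]
opening: 0.0849
```

Request:
apply_moves --pt "-0.5 0 0 0 0 0 0" --pt "-0.5 0.1 0 0 0 0 0"

```text
time: 18.6
ee_pos: [0.6043, 0.0182, 0.0863]
tcp_rot: [-179.9, -9.8, 177.3]
wrist_force: [4.6, -0.1, 0.5]
opening: 0.0856
```

Request:
apply_moves --pt "-0.5 0 0 0 0 0 0" --pt "-0.5 0 0 0 0 0 0"

```text
time: 18.85
ee_pos: [0.6033, 0.0182, 0.0863]
tcp_rot: [-179.9, -9.8, 177.3]
wrist_force: [4.0, 0.5, 0.1]
opening: 0.0852
```

Request:
apply_moves --pt "-0.5 0 0 0 0 0 0" --pt "-0.5 0 0 0 0 0 0"

```text
time: 19.1
ee_pos: [0.6023, 0.0183, 0.0864]
tcp_rot: [-179.9, -9.8, 177.3]
wrist_force: [6.7, -0.3, 0.3]
opening: 0.0851
```

Request:
apply_moves --pt "0 0 0 0 0 0 0"

```text
time: 19.23
ee_pos: [0.6023, 0.0182, 0.0863]
tcp_rot: [-179.9, -9.8, 177.3]
wrist_force: [3.9, -0.4, 0.4]
opening: 0.0853
```

```bash
python3 look.py scene s10 255 150 110 100 6|head -1; python3 -c "
from h import *
o=get_obs();print(o['torque'],o['wrist_force'],o['ee_pos'])"
```

```text
{'time': 19.225, 'q': array([ 1.4302, 22.1642, 15.4092, 93.0165,  0.6099,  4.0866]), 'ee_pos': array([0.6023, 0.0182, 0.0863]), 'tcp_rot': array([-179.9052,   -9.7899,  177.2834]), 'wrist_force': array([ 3.9372, -0.3939,  0.412 ]), 'opening': 0.0853132910197218}
[-0.0465 -1.0411  0.0036] [3.1978 0.0343 0.9271] [0.6023 0.0182 0.0863]
```

View pics/s10.png

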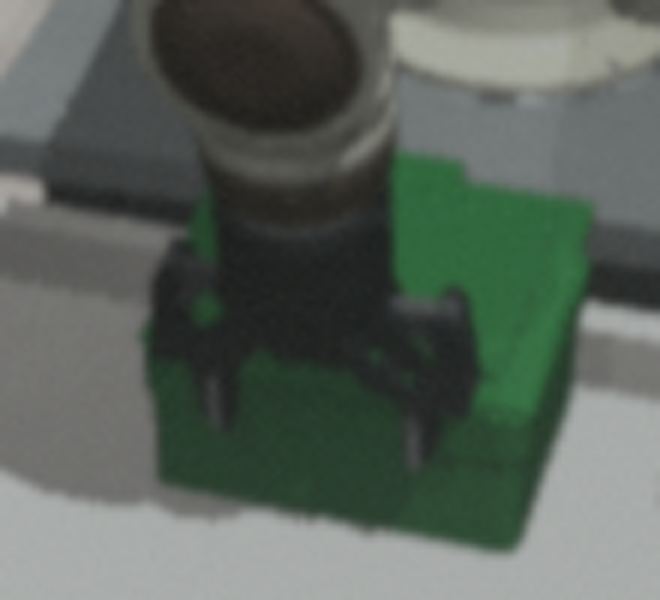

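Request:
apply_moves --pt "-0.5 0 0 0 0 0 0" --pt "-0.5 0 0 0 0 0 0" --pt "0 0 0 0 0 0 0"

```text
time: 19.65
ee_pos: [0.6021, 0.018, 0.0864]
tcp_rot: [-179.9, -9.7, 177.3]
wrist_force: [9.3, -0.6, 0.4]
opening: 0.0853
```

Request:
apply_moves --pt "-0.5 0 0 0 0 0 0" --pt "-0.5 0 0 0 0 0 0" --pt "0 0 0 0 0 0 0"

```text
time: 20.02
ee_pos: [0.602, 0.018, 0.0867]
tcp_rot: [-179.9, -9.6, 177.3]
wrist_force: [12.3, -1.8, -0.6]
opening: 0.0858
```

Request:
apply_moves --pt "-0.5 0 0 0 0 0 0" --pt "-0.5 0 0 0 0 0 0" --pt "0 0 0 0 0 0 0"

```text
time: 20.4
ee_pos: [0.6019, 0.018, 0.0871]
tcp_rot: [-179.9, -9.5, 177.3]
wrist_force: [15.6, -1.3, 2.2]
opening: 0.0856
```

The rail is felt: motion stopped at TCP x=0.602 and force rose to 15 N. I'm easing off now and checking for tip and squareness.

Request:
apply_moves --pt "0.5 0 0 0 0 0 0" --pt "0.5 0 0 0 0 0 0" --pt "0 0 0 0 0 0 0"

```text
time: 20.78
ee_pos: [0.602, 0.018, 0.0867]
tcp_rot: [-179.9, -9.6, 177.3]
wrist_force: [12.9, -1.0, -0.8]
opening: 0.0855
```

```bash
python3 look.py scene s11 255 150 110 100 6|head -1; python3 -c "
from h import *
o=get_obs();print(o['torque'],o['wrist_force'],o['ee_pos'])"
```

```text
{'time': 20.775, 'q': array([ 1.4192, 21.8812, 15.1123, 92.7913,  0.5886,  4.0996]), 'ee_pos': array([0.602 , 0.018 , 0.0867]), 'tcp_rot': array([-179.8972,   -9.5776,  177.2618]), 'wrist_force': array([12.8683, -1.0162, -0.7689]), 'opening': 0.08545304920214357}
[-0.2565 -2.4273 -0.2046] [12.6277 -2.1987 -0.398 ] [0.602  0.018  0.0867]
```

View pics/s11.png

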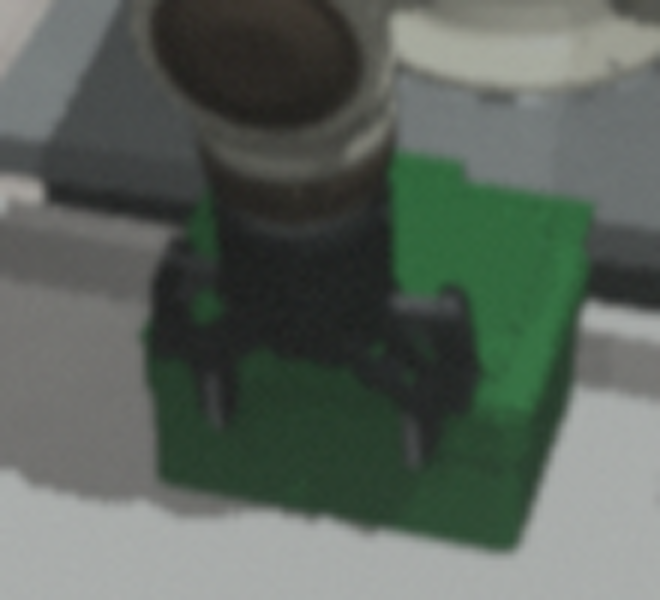

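Request:
apply_moves --pt "2 0 0 0 0 0 0" --pt "3 0 0 0 0 0 0" --pt "5 0 0 0 0 0 0" --pt "6 0 0 0 0 0 0" --pt "0 0 30 0 0 0 0" --pt "0 0 50 0 0 0 0.3" --pt "0 0 50 0 -3 0 1" --pt "-20 -15 50 0 -3 0 1" --pt "-40 -30 30 0 -3.6 0 1" --pt "-40 -30 10 0 0 0 1" --pt "-40 -40 0 0 0 0 1" --pt "-40 -40 0 0 0 0 1" --pt "-30 -40 0 0 0 0 1" --pt "0 -20 0 0 0 0 1" --pt "0 0 0 0 0 0 1"

```text
time: 22.7
ee_pos: [0.406, -0.1978, 0.3064]
tcp_rot: [179.6, -0.2, 177.2]
wrist_force: [0.7, -0.6, -0.0]
opening: -0.0001
```

```bash
python3 look.py top t12 280 155 100 100 6|head -1; python3 look.py scene s12 260 140 120 100 6|head -1
```

```text
{'time': 22.7, 'q': array([-26.1357,  -4.9977,  10.3248, 105.6566,   0.2484, -23.3236]), 'ee_pos': array([ 0.406 , -0.1978,  0.3064]), 'tcp_rot': array([179.6396,  -0.2085, 177.1878]), 'wrist_force': array([ 0.7314, -0.5719, -0.0301]), 'opening': -0.00010516751272137469}
{'time': 22.75, 'q': array([-26.0449,  -5.0012,  10.3143, 105.6645,   0.2601, -23.288 ]), 'ee_pos': array([ 0.4063, -0.197 ,  0.3064]), 'tcp_rot': array([179.6231,  -0.2177, 177.243 ]), 'wrist_force': array([-0.2692,  0.4438, -0.6564]), 'opening': 0.00013816212188098918}
```

View pics/t12.png

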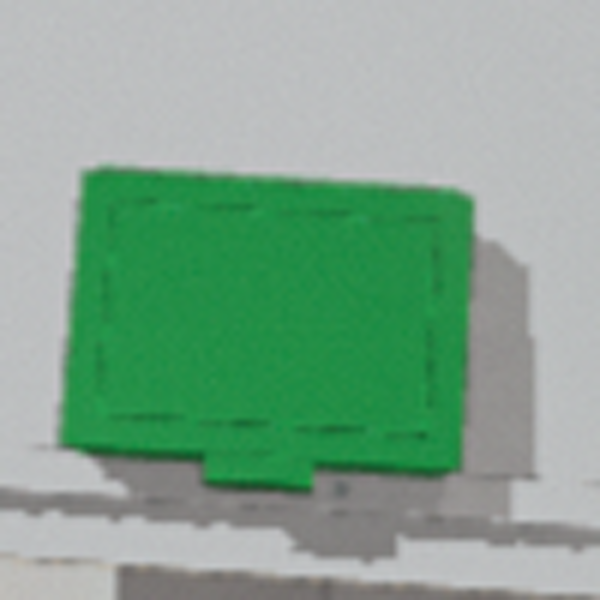

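View pics/s12.png

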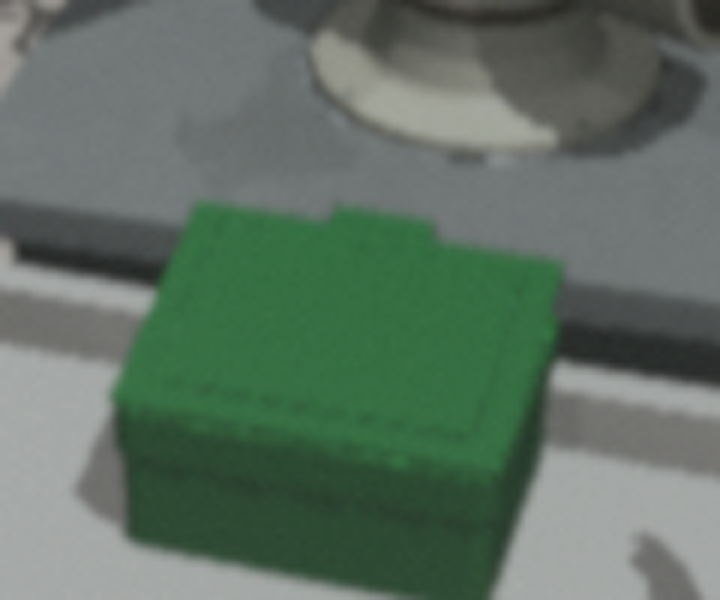

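View pics/t12_full.png

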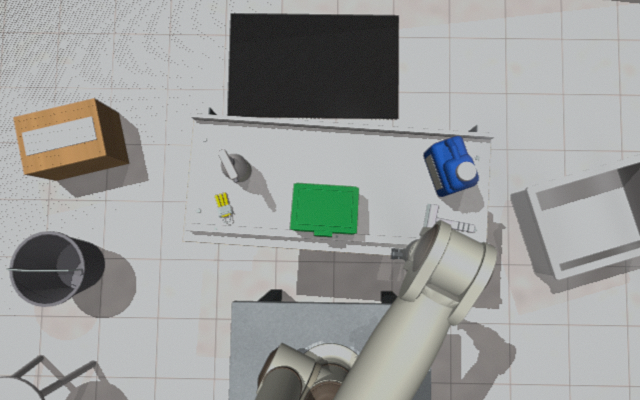

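```bash
python3 - <<'E'
from fit import *
T=lambda u,v:((u+.5)/6-.5+280,(v+.5)/6-.5+155)
S=lambda u,v:((u+.5)/6-.5+260,(v+.5)/6-.5+140)
q=run([("top",T(62,443),(-65,95,91),1),("top",T(463,467),(-65,-95,91),1),("top",T(84,171),(71,95,91),1),("top",T(473,196),(71,-95,91),1),("top",T(203,484),(-79,26,91),1),("top",T(312,489),(-79,-26,91),1),
("scene",S(128,540),(67,-92,0),0),("scene",S(118,397),(71,-95,91),1),("scene",S(503,468),(71,95,91),1),("scene",S(196,202),(-65,-95,91),1),("scene",S(566,265),(-65,95,91),1),("scene",S(331,210),(-79,-26,91),1),("scene",S(437,222),(-79,26,91),1)],[.53,.02,-.05,.22])
for a in(q[3],.08,.04,0): print(a,tubw(lid((-72,0,91),a),*q[:3]))
print('front',tubw((-67,0,16),*q[:3]))
# rail line in this picture: dashes at left/right
print(back('top',[T(45,448),T(530,478)],.05),back('top',[T(45,448),T(530,478)],.09))
E
```

```text
[ 0.5218  0.0223 -0.0403  0.197 ] yaw -2.3087389126491398
[[-0.785   0.7136]
 [-0.1833  0.4829]
 [-0.8297 -0.0248]
 [ 0.0664 -0.5882]
 [-0.1379  0.1332]
 [ 0.2007  0.3364]
 [-0.4969 -0.1755]
 [-1.8804  0.7058]
 [-0.1332  1.1626]
 [-0.0804  0.1963]
 [-0.1376 -0.0285]
 [ 0.5839 -0.6841]
 [-0.3382  0.0775]]
0.1969543262189697 [0.4535 0.0251 0.1675]
0.08 [0.4507 0.0252 0.1519]
0.04 [0.4502 0.0252 0.1464]
0 [0.4498 0.0252 0.141 ]
front [0.4548 0.025  0.066 ]
[[ 0.4653  0.1356  0.05  ]
 [ 0.4539 -0.1102  0.05  ]] [[ 0.4648  0.1321  0.09  ]
 [ 0.4537 -0.1074  0.09  ]]
```

Tub: yaw −2.3° against about −2.7° for the rail, front wall near x≈0.455–0.458 on the rail, lid about 0.2 rad. The neighbours look unmoved. With the fingers shut I'm going above the tab.

Request:
apply_moves --pt "8 40 0 0 0 0 1" --pt "9 45 0 0 0 0 1" --pt "9 45 0 0 0 0 1" --pt "9 45 -10 0 0 0 1" --pt "9 47 -20 0 0 0 1" --pt "0 0 -40 0 0 0 1" --pt "0 0 -36 0 0 0 1" --pt "0 0 -20 0 0 0 1" --pt "0 0 0 0 0 0 1" --pt "0 0 0 0 0 0 1"

```text
time: 24.05
ee_pos: [0.4506, 0.0258, 0.1814]
tcp_rot: [179.6, -0.1, 177.4]
wrist_force: [0.8, 0.1, 0.3]
opening: -0.0
```

```bash
python3 look.py scene s13 260 120 120 100 6; python3 -c "
from h import *
print(proj('scene',[[.4535,.0251,.1675]]))"
```

```text
{'time': 24.05, 'q': array([ 3.0211, -8.961 , -7.3795, 91.6926,  0.38  ,  5.6481]), 'ee_pos': array([0.4506, 0.0258, 0.1814]), 'tcp_rot': array([179.6328,  -0.1479, 177.3732]), 'wrist_force': array([0.7589, 0.1003, 0.2547]), 'opening': -7.466826441979788e-06}
-0.013 -0.0475 -0.011 [307.1973 168.2763] [283.1836 289.6577]
-0.013 -0.0475 0.011 [309.3559 164.4558] [296.1356 266.7346]
-0.013 0.0475 -0.011 [338.4424 173.2827] [470.6542 319.696 ]
-0.013 0.0475 0.011 [340.1949 169.3242] [481.1691 295.9451]
0.004 -0.0475 -0.011 [307.2588 173.0898] [283.5527 318.5391]
0.004 -0.0475 0.011 [309.3977 169.2361] [296.3865 295.4164]
0.004 0.0475 -0.011 [338.2234 178.1358] [469.3405 348.8148]
0.004 0.0475 0.011 [339.9634 174.1441] [479.7805 324.8647]
0.017 -0.0475 -0.011 [307.3051 176.7137] [283.8305 340.282 ]
0.017 -0.0475 0.011 [309.4292 172.8356] [296.5754 317.0137]
0.017 0.0475 -0.011 [338.0586 181.7884] [468.3519 370.7304]
0.017 0.0475 0.011 [339.7892 177.7726] [478.7352 346.6354]
[[323.0715 176.8774]]
```

View pics/s13.png

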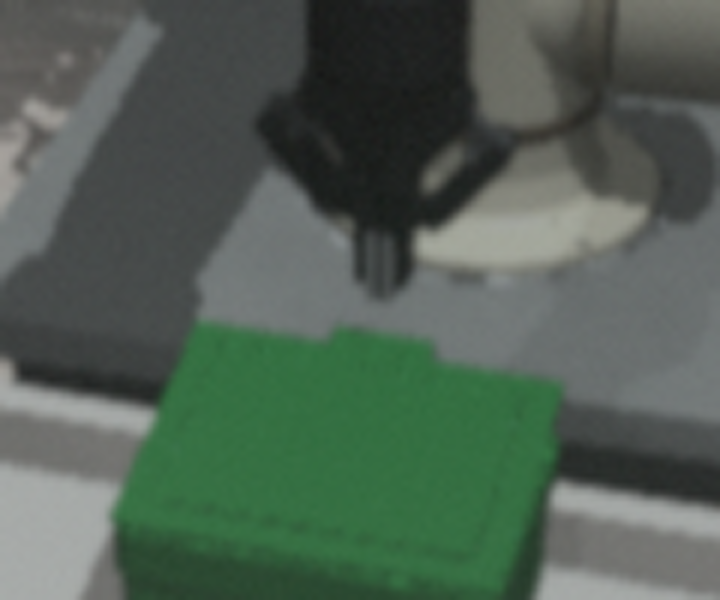

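Request:
apply_moves --pt "0 0 -6 0 0 0 1" --pt "0 0 -6 0 0 0 1" --pt "0 0 -5 0 0 0 1" --pt "0 0 -4 0 0 0 1" --pt "0 0 -3 0 0 0 1" --pt "0 0 0 0 0 0 1"

```text
time: 24.85
ee_pos: [0.4502, 0.0252, 0.1561]
tcp_rot: [179.6, -0.2, 177.3]
wrist_force: [-0.1, -0.2, 0.9]
opening: -0.0003
```

Request:
apply_moves --pt "-0.2 0 -2 0 0 0 1" --pt "-0.2 0 -2 0 0 0 1" --pt "-0.2 0 -2 0 0 0 1"

```text
time: 25.22
ee_pos: [0.4497, 0.0252, 0.1502]
tcp_rot: [179.6, -0.2, 177.3]
wrist_force: [0.4, -0.2, 0.9]
opening: 0.0002
```

Request:
apply_moves --pt "-0.2 0 -2 0 0 0 1" --pt "-0.2 0 -2 0 0 0 1"

```text
time: 25.48
ee_pos: [0.4493, 0.0252, 0.1462]
tcp_rot: [179.6, -0.2, 177.3]
wrist_force: [0.8, 0.3, 0.5]
opening: 0.0003
```

```bash
python3 look.py scene s14 260 120 120 100 6|head -1
```

```text
{'time': 25.475, 'q': array([  2.9636,  -9.3876, -11.6369,  87.918 ,   0.3772,   5.6397]), 'ee_pos': array([0.4493, 0.0252, 0.1462]), 'tcp_rot': array([179.6411,  -0.2036, 177.324 ]), 'wrist_force': array([0.8085, 0.2577, 0.4956]), 'opening': 0.00025009520884721403}
```

View pics/s14.png

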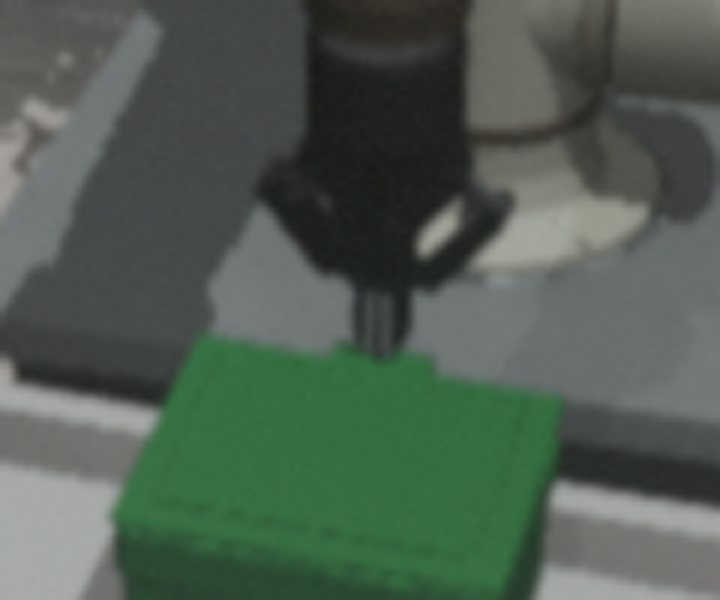

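Request:
apply_moves --pt "-0.2 0 -2 0 0 0 1" --pt "-0.2 0 -2 0 0 0 1" --pt "-0.1 0 -1 0 0 0 1"

```text
time: 25.9
ee_pos: [0.4487, 0.0252, 0.1412]
tcp_rot: [179.6, -0.2, 177.3]
wrist_force: [-1.3, 0.1, -0.3]
opening: -0.0002
```

Request:
apply_moves --pt "-0.1 0 -1 0 0 0 1" --pt "-0.1 0 -1 0 0 0 1"

```text
time: 26.15
ee_pos: [0.4486, 0.0252, 0.1393]
tcp_rot: [179.6, -0.2, 177.3]
wrist_force: [-1.0, -0.4, 0.7]
opening: -0.0001
```

Request:
apply_moves --pt "0 0 -1 0 0 0 1" --pt "0 0 -1 0 0 0 1"

```text
time: 26.4
ee_pos: [0.4486, 0.0252, 0.1373]
tcp_rot: [179.6, -0.2, 177.3]
wrist_force: [-0.5, 0.1, 0.7]
opening: -0.0002
```

Request:
apply_moves --pt "0 0 -1 0 0 0 1" --pt "0 0 0 0 0 0 1"

```text
time: 26.65
ee_pos: [0.4486, 0.0252, 0.1364]
tcp_rot: [179.6, -0.2, 177.3]
wrist_force: [-1.1, -0.5, 0.8]
opening: -0.0002
```

Request:
apply_moves --pt "0 0 -1 0 0 0 1" --pt "0 0 0 0 0 0 1"

```text
time: 26.9
ee_pos: [0.4486, 0.0252, 0.1359]
tcp_rot: [179.6, -0.2, 177.3]
wrist_force: [-2.0, 0.9, 5.4]
opening: 0.0001
```

Request:
apply_moves --pt "0 0 -1 0 0 0 1" --pt "0 0 0 0 0 0 1"

```text
time: 27.15
ee_pos: [0.4486, 0.0253, 0.1352]
tcp_rot: [179.6, -0.2, 177.3]
wrist_force: [-4.0, -0.2, 8.5]
opening: 0.0003
```

Request:
apply_moves --pt "0 0 -1 0 0 0 1" --pt "0 0 0 0 0 0 1"

```text
time: 27.4
ee_pos: [0.4485, 0.0253, 0.1343]
tcp_rot: [179.6, -0.2, 177.3]
wrist_force: [-5.3, -0.0, 8.7]
opening: 0.0001
```

Request:
apply_moves --pt "0 0 -1 0 0 0 1" --pt "0 0 0 0 0 0 1"

```text
time: 27.65
ee_pos: [0.4483, 0.0253, 0.1331]
tcp_rot: [179.6, -0.2, 177.3]
wrist_force: [-4.3, -0.0, 8.3]
opening: -0.0001
```

Request:
apply_moves --pt "-1 0 0 0 0 0 1" --pt "-0.3 0 -0.7 0 0 0 1" --pt "0 0 0 0 0 0 1"

```text
time: 28.02
ee_pos: [0.4482, 0.0253, 0.1326]
tcp_rot: [179.6, -0.1, 177.3]
wrist_force: [1.6, -0.6, 5.8]
opening: 0.0001
```

Request:
apply_moves --pt "-0.1 0 -1 0 0 0 1" --pt "0 0 0 0 0 0 1"

```text
time: 28.28
ee_pos: [0.4481, 0.0253, 0.1314]
tcp_rot: [179.6, -0.1, 177.3]
wrist_force: [2.0, 0.4, 4.3]
opening: -0.0003
```

Request:
apply_moves --pt "0 0 -1 0 0 0 1" --pt "0 0 0 0 0 0 1"

```text
time: 28.52
ee_pos: [0.4477, 0.0252, 0.1299]
tcp_rot: [179.6, -0.1, 177.3]
wrist_force: [1.9, -0.4, 2.4]
opening: 0.0003
```

Request:
apply_moves --pt "0 0 -1 0 0 0 1" --pt "0 0 0 0 0 0 1"

```text
time: 28.78
ee_pos: [0.4468, 0.0252, 0.1282]
tcp_rot: [179.6, -0.3, 177.3]
wrist_force: [0.4, -0.3, 0.9]
opening: -0.0003
```

Request:
apply_moves --pt "0 0 -1 0 0 0 1" --pt "0 0 0 0 0 0 1"

```text
time: 29.02
ee_pos: [0.4469, 0.0252, 0.1272]
tcp_rot: [179.6, -0.3, 177.3]
wrist_force: [0.2, -0.2, 0.5]
opening: -0.0003
```

Request:
apply_moves --pt "0 0 -1 0 0 0 1" --pt "0 0 0 0 0 0 1"

```text
time: 29.28
ee_pos: [0.4471, 0.0252, 0.1265]
tcp_rot: [179.6, -0.2, 177.3]
wrist_force: [0.5, -0.4, 0.9]
opening: -0.0001
```

Request:
apply_moves --pt "0 0 -1 0 0 0 1" --pt "0 0 0 0 0 0 1"

```text
time: 29.52
ee_pos: [0.4472, 0.0252, 0.1261]
tcp_rot: [179.6, -0.2, 177.3]
wrist_force: [-1.5, -0.5, 4.7]
opening: -0.0002
```

Request:
apply_moves --pt "0 0 -1 0 0 0 1" --pt "0 0 0 0 0 0 1"

```text
time: 29.78
ee_pos: [0.4473, 0.0252, 0.1259]
tcp_rot: [179.6, -0.1, 177.3]
wrist_force: [-4.4, 0.3, 10.4]
opening: -0.0002
```

The snap is felt (force fell from 8.7 to 0.5 N), followed by a rigid stop at TCP z=0.126, which is the shut height. I'll lift clear and verify.

Request:
apply_moves --pt "-0.5 0 1 0 0 0 1" --pt "0 0 2 0 0 0 1" --pt "0 0 10 0 0 0 1" --pt "0 0 40 0 0 0 1" --pt "0 0 50 0 0 0 1" --pt "-10 -40 40 0 0 0 1" --pt "-10 -50 10 0 0 0 1" --pt "-10 -50 0 0 0 0 1" --pt "-10 -50 0 0 0 0 1" --pt "0 -40 0 0 0 0 1" --pt "0 0 0 0 0 0 1" --pt "0 0 0 0 0 0 1"

```text
time: 31.28
ee_pos: [0.4066, -0.2046, 0.2779]
tcp_rot: [179.6, -0.2, 177.3]
wrist_force: [0.6, -0.9, -0.0]
opening: -0.0002
```

```bash
python3 look.py top t15 280 155 100 100 6|head -1; python3 look.py scene s15 260 140 120 100 6|head -1
```

```text
{'time': 31.275, 'q': array([-26.8769,  -5.7214,   6.354 , 102.4224,   0.2559, -24.1706]), 'ee_pos': array([ 0.4066, -0.2046,  0.2779]), 'tcp_rot': array([179.6245,  -0.2118, 177.2936]), 'wrist_force': array([ 0.6079, -0.8656, -0.0085]), 'opening': -0.0002262398778433574}
{'time': 31.325, 'q': array([-26.8269,  -5.7441,   6.3398, 102.4158,   0.2524, -24.1727]), 'ee_pos': array([ 0.4067, -0.2042,  0.2779]), 'tcp_rot': array([179.6338,  -0.1994, 177.3457]), 'wrist_force': array([-0.0463,  0.6171,  0.2199]), 'opening': -0.00018699640792549198}
```

View pics/t15.png

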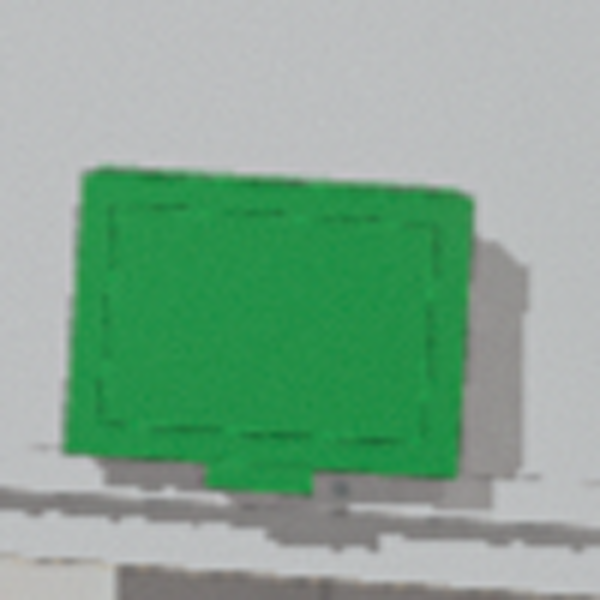

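View pics/s15.png

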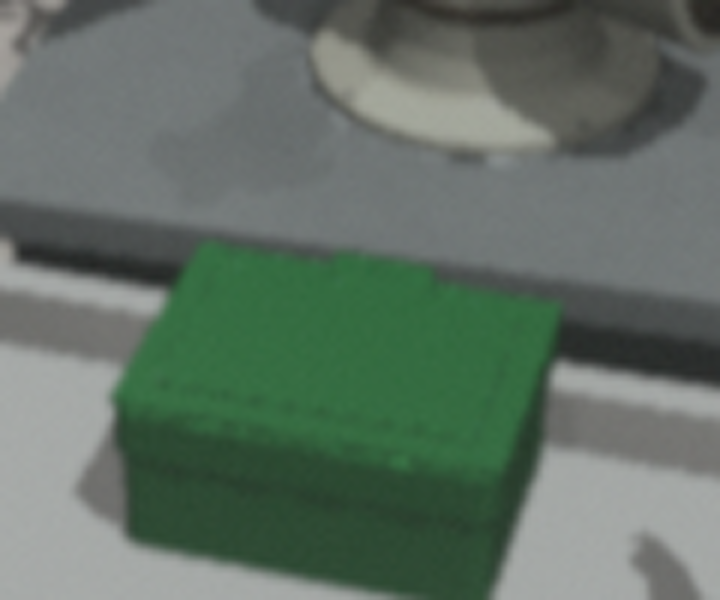

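```bash
python3 - <<'E'
import cv2,numpy as np
g=lambda f,r:cv2.cvtColor(cv2.imread('pics/'+f),cv2.COLOR_BGR2GRAY).astype(np.float32)[r[1]:r[1]+r[3],r[0]:r[0]+r[2]]
def ph(a,b,r):
    A,B=g(a,r),g(b,r); print(a,b,r,cv2.phaseCorrelate(A,B,cv2.createHanningWindow(A.shape[::-1],cv2.CV_32F)))
ph('t12_full.png','t15_full.png',(286,174,80,26))   # far edge of tub
ph('s12_full.png','s15_full.png',(276,205,75,45))   # far wall
ph('s10_full.png','s12_full.png',(276,222,75,30))
ph('s11_full.png','s12_full.png',(276,222,75,30))
for r in((205,140,50,50),(205,185,40,45),(415,130,70,70)): ph('top0.png','t15_full.png',r)
for r in((150,150,65,100),(385,180,50,100),(205,188,30,25),(418,230,20,22)): ph('scene0.png','s15_full.png',r)
E
python3 - <<'E'
from fit import *
T=lambda u,v:((u+.5)/6-.5+280,(v+.5)/6-.5+155)
S=lambda u,v:((u+.5)/6-.5+260,(v+.5)/6-.5+140)
run([("top",T(65,453),(-65,95,91),1),("top",T(460,478),(-65,-95,91),1),("top",T(84,171),(71,95,91),1),("top",T(473,196),(71,-95,91),1),("top",T(205,487),(-79,26,91),1),("top",T(313,494),(-79,-26,91),1),
("scene",S(128,540),(67,-92,0),0),("scene",S(118,397),(71,-95,91),1),("scene",S(503,468),(71,95,91),1),("scene",S(203,241),(-65,-95,91),1),("scene",S(561,303),(-65,95,91),1),("scene",S(331,255),(-79,-26,91),1),("scene",S(434,267),(-79,26,91),1)],[.53,.02,-.05,.0])
E
```

```text
t12_full.png t15_full.png (286, 174, 80, 26) ((-0.038304075280805705, 0.45588504631625604), 0.9548557171115168)
s12_full.png s15_full.png (276, 205, 75, 45) ((0.3268533129534532, 0.525002666618029), 0.9240795836272063)
s10_full.png s12_full.png (276, 222, 75, 30) ((0.7766791973806377, -0.3017217808247281), 0.770194581773546)
s11_full.png s12_full.png (276, 222, 75, 30) ((0.8466970968690362, -0.3115116783657843), 0.7395177048577203)
top0.png t15_full.png (205, 140, 50, 50) ((-0.14082417438680395, 0.05465081877358813), 0.94538515625)
top0.png t15_full.png (205, 185, 40, 45) ((0.002350477360920422, 0.4925842908329514), 0.9941168287065294)
top0.png t15_full.png (415, 130, 70, 70) ((-0.009752831795658778, 0.010596706818660095), 0.9476271819001363)
scene0.png s15_full.png (150, 150, 65, 100) ((-0.04391743223354183, -0.016176401881843105), 0.9153940259085761)
scene0.png s15_full.png (385, 180, 50, 100) ((-0.07020031437874863, -0.054801781128318794), 0.911915279006958)
scene0.png s15_full.png (205, 188, 30, 25) ((-0.15689434420351134, 0.29528299667684976), 0.9095416367848714)
scene0.png s15_full.png (418, 230, 20, 22) ((-0.0676612845896134, 0.19844658715378394), 0.9361471424500147)
[ 0.5223  0.0221 -0.0403 -0.0111] yaw -2.311172233287551
[[-0.518   0.261 ]
 [-0.1256 -0.1993]
 [-0.8132  0.0795]
 [ 0.1538 -0.477 ]
 [-0.1063  0.8345]
 [ 0.0307  0.6849]
 [-0.6205 -0.072 ]
 [-1.916   0.1617]
 [-0.1361  0.6069]
 [-0.7508  0.3911]
 [ 0.2295  0.3947]
 [ 0.7402 -0.7325]
 [ 0.0314  0.0487]]
```

```bash
python3 - <<'E'
import cv2,numpy as np
L=lambda f:cv2.imread('pics/'+f).astype(float)
a,b=L('top0.png'),L('t15_full.png')
for n,(u,v,w,h) in dict(spray=(205,140,50,50),clip=(205,185,40,45),jug=(415,130,70,70)).items():
    d=np.abs(a-b).sum(2)[v:v+h,u:u+w]; print(n,d.max(),d.mean())
s=L('scene0.png');t=L('s15_full.png')
for n,(u,v,w,h) in dict(scr=(205,188,30,25),clip=(418,230,20,22)).items():
    d=np.abs(s-t).sum(2)[v:v+h,u:u+w]; print(n,d.max(),d.mean())
# far top edge / far wall bottom edge subpixel
def edge(im,cols,v0,v1):
    p=im[v0:v1,cols[0]:cols[1],2].mean(1); g=np.abs(np.diff(p)); return v0+.5+(g*np.arange(len(g))).sum()/g.sum()
def bot(im):
    r=[]
    for c in range(295,335,5):
        p=im[225:250,c:c+2,2].mean(1); m=(p.min()+p.max())/2; i=np.where((p[:-1]<m)&(p[1:]>=m))[0][-1]; r.append(225+i+(m-p[i])/(p[i+1]-p[i]))
    return np.array(r)
for f in('s10_full.png','s11_full.png','s12_full.png','s15_full.png'): print(f,bot(L(f)).round(2))
E
```

```text
spray 26.0 3.8688
clip 21.0 3.8361111111111112
jug 30.0 4.710204081632653
scr 20.0 6.26
clip 18.0 5.838636363636364
s10_full.png [233.96 234.63 235.7  236.38 237.87 238.19 239.19 240.17]
s11_full.png [233.89 234.36 235.59 236.11 237.79 238.09 239.07 240.18]
s12_full.png [233.07 234.05 235.1  236.19 237.2  238.2  239.19 240.16]
s15_full.png [233.06 234.06 235.11 236.2  237.2  238.17 239.2  240.18]
```

Pixel differences on the neighbours are noise only, and the tub's far bottom edge is within 0.03 px of where it was before the pressing. Handing in.

```bash
python3 -c "
from workcell import *
print(job_done(), get_obs()['time'])"
```

```text
the job is handed in; nothing more can be done
the job is handed in; nothing more can be done
```

The tub is standing against the front rail with its lid snapped shut, and I handed the job in at about 31 s.

- **Drag:** I hooked both open fingertips behind the far lip and pulled the tub to the rail at about 4 N, turning it square on the way. The rail was felt where motion stopped. Force there peaked at 15.6 N before I eased off, which is firmer than I meant because I sent three steps at once. The wrist lifted about 0.8 mm, which I put down to arm flex; the picture taken after I began easing off, at about 13 N, showed no tipping.
- **Lid:** I pressed the tab straight down. Resistance peaked at 8.7 N, fell to about 0.5 N at the snap, then met a rigid stop at the shut height, which I pressed to 10.4 N.
- **Last checks:**
  - **Lid:** the fitted angle is −0.01 rad, which is shut within measuring error.
  - **Tub:** yaw is −2.3°, against about −2.7° for the rail, a gap I can't tell from measuring error. Pressing the lid did not shift it: its far bottom edge moved no more than 0.03 px.
  - **Neighbours:** the jug, spray bottle, scraper and clip show only image noise against the first pictures. One automatic shift estimate gave 0.49 px for the clip, but the direct pixel difference did not bear it out.
- **Disagreements:**
  - **Fingertips:** open, they lie about 28 mm behind the TCP, not 17 mm ahead as tip_reach says. I found this by touching the shelf and used the felt value.
  - **Rail contact:** after the final lift I did not feel the rail contact again; it rests on the pictures.

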